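Lock the lap and slacken its left-hand knob

ROBOT

A 7-joint arm with a two-finger parallel gripper is mounted at the origin on the work surface. World frame = base frame: x ahead of the robot, y to its left, z up, the work surface at z = 0. Lengths are in m, angles in rad, forces in N, time in s.
With the tool pointing down it reaches from about 0.425 to 0.875 m from the base axis. Payload 4.7 kg.
Tool frame: the origin (TCP) lies between the finger pads; the fingertips stand 11 mm ahead of it and the grasp point (between the pads) lies 8 mm behind it; z points along the fingers, y is the direction in which the jaws open and shut (so a half turn about z gives the same grasp; the last joint's range is limited). The gripper opens to 87 mm and grips with 3 to 60 N. Pads are 19 mm wide; open, the fingers measure 117 mm over their backs; the gripper's body (75 mm by 190 mm) begins 51 mm behind the grasp point.
Start: joints at [-1.269, 0.321, -0.07, 1.45, 0.023, 1.371, -0.057], TCP at [0.185, 0.623, 0.234] pointing down, gripper open.
Joint ranges: [-2.86, 2.86], [-0.3, 2.09], [-1.38, 1.24], [0.06, 2.45], [-1.56, 4.7], [0.09, 2.05], [-2.69, 2.69]. Speed limits (rad/s): [2.57, 2.57, 3.14, 3.14, 3.14, 3.14, 3.14].

INTERFACE

Orientations are given as a rotation vector (axis times angle).
In Python, from bench import ctrl gives the robot as it stands.
- The arm moves only by the tool servo_tool, never from a script. Its argument "series" is a list of rows, each an object with "travel": the shift along the tool's x, y, z in m, a list of three; "angular": the turn, a rotation vector about the tool's x, y, z in rad, a list of three. A call has 1 to 5 rows; each row shifts and turns the commanded pose from where the row before left it, along the tool's axes as they then stand; what a row does not reach is not made up. A row lasts 1/10 s, in which the tool goes at most 50 mm and 8.59 degrees, less where a joint would pass 70% of its speed; a pose out of reach is approached as far as the arm can. A call with a gripper value outside its range is refused whole. "claw" is the finger opening in m, from 0 to 0.087, set as the call begins (left out, the last holds). The fingers move at their own pace and stop on an object; "squeeze" is the grip in N (left out, the last holds). Time passes only in rows, so rows that do not move let the fingers close. It gives the time, the measured TCP pose, the force and the opening at its end, in the units of the state.
- ctrl.get_state(): the state, without advancing time (a new reading comes with each control period).
- ctrl.get_image(name): name is "scene" or "top" or "wrist"; returns the picture (480x640x3 uint8, red, green, blue); there is no depth.
- ctrl.calibration(name): a dict with "fx", "fy", "cx", "cy" (pixels), "rvec" (rotation vector, rad) and "tvec" (3), from world to camera coordinates, as OpenCV has them. Camera axes: x right, y down, z forward; pixel columns grow to the right and rows downward; lengths in m; the calibration is good to about 2 mm. The wrist camera is an equidistant fisheye: a pixel r from the principal point sees the ray r / f radians off the axis. A picture is of the moment at which its call begins: read the wrist's pose just before it. calibration takes no time and is no camera call; for the wrist camera it gives the pose at the moment of the call.
- ctrl.close_job(): hands the job in, once; it reports no verdict.
The state is a dict: "time": time; "joint_positions": joint angles; "qd": joint speeds; "joint_torque": joint torques, N m; "position": TCP position; "tool_rot": TCP orientation; "ft_force": force on the tool from outside, world axes, zero at the start; "torque": the same for the moment, N m; "grip_width": opening from 0.0 (shut) to 1.0 (fully open).
Only numpy, scipy, OpenCV 4.12 (cv2) and the standard library are available. Lean on these libraries where they do the work, as an engineer would, in place of code of your own. Each camera call takes 0.05 s, during which the arm holds its last target.

TASK

The grinding disc of the flat-lap grinder is due for changing, and its spindle turns freely: push the handle of the hold-down clamp over and outwards until it snaps past its over-centre point and stays locked, rubber foot on the disc. Then back the disc's centre knob off by at least one full turn; it has a left-hand thread, so it loosens clockwise seen from above. Leave the clamp locked and do not disturb the figure, tape roll, jar and cut bottle around the grinder.

Things in the scene. Friction and masses are not known exactly. Their poses are not given: they have to be found in the camera images.
- grinder: Flat-lap grinder: fixed grey box 300 x 420 mm, 100 mm high, carrying a white bowl (262 mm across, rim 135 mm above the table), the disc and, on the deck at its -y side in the plane x = 0, the hold-down clamp. Origin on the disc's axis at table height, z up; at yaw 0 x points away from the robot and y to its left. The box spans x -150 to 150 and y -270 to 150 mm.
- lap_face (a point): Centre of the face of the level steel grinding disc, 200 mm across, inside the bowl, 125 mm above the table. Until the clamp is locked on it the disc turns freely (0.05 N m) and just follows the knob.
- knob_grip (a point): On the axis of the black ribbed round knob at the disc's centre, half-way up its gripping part, which is 52 mm across and 34 mm tall (a 32 mm neck below). z up; 163 mm above the table when tight; the disc's face is 38 mm and a 56 mm washer 32 mm below this point. Nothing else within 75 mm of the axis.
- knob (a joint): Rotation of the knob on its left-hand thread, relative to the disc, rad: 0 tight, growing as it is turned clockwise seen from above; one full turn (6.28) raises it 3 mm; goes to 15.7. Takes about 0.3 N m; stays where it is left.
- handle_grip (a point): Centre of the clamp handle's black grip, a round bar 20 mm thick, 88 mm long; y axis along it to its free end. Upright at first, it swings evenly through 82 degrees towards the grinder's -y side until level; 3 to 10 N. Its way, as (y, z) in the grinder's frame, x = 0, m: open (-.206, .250), (-.230, .251), (-.245, .242), (-.254, .222), (-.260, .198), locked (-.263, .181).
- clamp_arm_end (a point): End of the clamp's steel arm, where the spindle with the rubber foot is fixed. With the clamp open it stands over the disc at (y, z) = (-.134, .223) m in the grinder's frame, so about 50 mm lie free between it and the upright grip; it swings down to 88 mm from the disc's axis and 147 mm above the table.
- clamp_handle (a joint): Angle of the clamp's handle against its arm, rad: 0 to 0.2 at the start (open), dead centre 2.41, locked at its stop 2.54. Short of dead centre the squeezed foot pushes the handle back; past it the handle goes to the stop and stays.
- clamp_foot (a joint): Squeeze of the clamp's rubber foot (20 mm across, on a threaded spindle at the end of the arm) in m: 0 while it hangs free, about 0.002 (9 N) when locked on the disc, 88 mm from the disc's axis.
- lap (a joint): Rotation of the grinding disc about its vertical axis, in rad, growing clockwise seen from above; any value at the start. Carries the knob with it.
- figure: Bystander: a doll made on a black bottle, 68 mm across at the foot and 280 mm tall, standing; origin at the centre of its underside.
- tape_roll: Bystander: a beige roll of masking tape, 104 mm across, 25 mm high, lying flat; origin at the centre of its underside.
- paste_jar: Bystander: a jar with a white lid, 74 mm across, 85 mm tall; origin at the centre of its underside.
- cut_bottle: Bystander: the lower part of a cut green glass bottle, an open cup 72 mm across, 95 mm tall; origin at the centre of its underside.

How it is judged:
By the outcome, as a careful person would: the job done as asked, in the order asked, and still so for the second after the job is handed in, with the robot touching nothing.
It also fails if it takes over 72 s, if anything falls off the work surface, if the arm or the gripper's body presses on something with over 40 N, if the wrist force passes 120 N, or if a joint passes its speed limit or range.

## Working session

There is one attempt and no reset: what is moved stays moved. The work goes in short steps, Python scripts to look and compute and a tool call to move; the robot and the scene stay as the last step left them, time stands still between calls to the robot, and variables do not carry over. Pictures are saved under pics/ and viewed, and the job is handed in when it is done.

Besides the shell and the picture viewer there is one more tool, called after "Emit:" in YAML: its name, and indented under it one key for each argument. servo_tool: Moves the arm, as the interface text tells. Its arguments: {"type":"object","properties":{"series":{"type":"array","items":{"type":"object","properties":{"travel":{"type":"array","items":{"type":"number"}},"angular":{"type":"array","items":{"type":"number"}}}}},"claw":{"type":"number"},"squeeze":{"type":"number"}},"required":["series"]}

```bash
ls; mkdir -p pics
python3 - <<'E'
from bench import ctrl
import cv2
print(ctrl.get_state())
for n in ("scene","top"):
    c=ctrl.calibration(n);print(n,c)
    cv2.imwrite(f"pics/{n}0.png",ctrl.get_image(n)[:,:,::-1])
E
```

```text
pics
{'time': 0.0, 'joint_positions': array([-1.26888324,  0.32183453, -0.07007418,  1.45168092,  0.02262926,
        1.37080731, -0.05690697]), 'qd': array([ 0.00061816, -0.00151116,  0.00077657,  0.00053134,  0.00175754,
       -0.00056499, -0.00046202]), 'joint_torque': array([ 1.53140440e-04, -4.91287100e+01, -4.03871946e-01, -3.12535608e+01,
       -6.39124797e-02,  4.33156290e-02,  1.65786582e-04]), 'position': array([0.1844166 , 0.62272725, 0.23245098]), 'tool_rot': array([-4.50485071e-01, -3.10897527e+00,  3.04362881e-03]), 'ft_force': array([-0.14993132,  0.39139989, -0.06927215]), 'torque': array([-0.0143362 , -0.05868086,  0.03489343]), 'grip_width': 1.0000050324435472}
scene {'fx': 496.3682061512574, 'fy': 496.3682061512574, 'cx': 324.7381236563059, 'cy': 233.23190265213506, 'rvec': array([ 1.19910715,  2.41890788, -0.90618964]), 'tvec': array([ 0.30407303, -0.1740256 ,  1.40493338])}
top {'fx': 456.058088189891, 'fy': 456.058088189891, 'cx': 314.35140576024315, 'cy': 240.44278674444152, 'rvec': array([ 2.10084834, -2.11334781,  0.18478163]), 'tvec': array([0.01741897, 0.4697812 , 1.12603197])}
```

View pics/scene0.png

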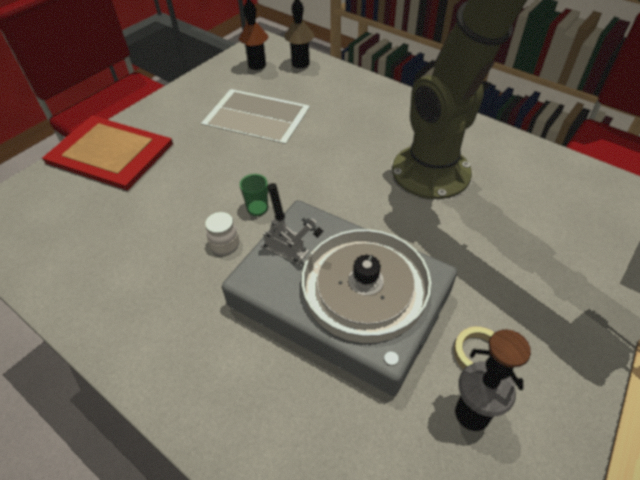

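View pics/top0.png

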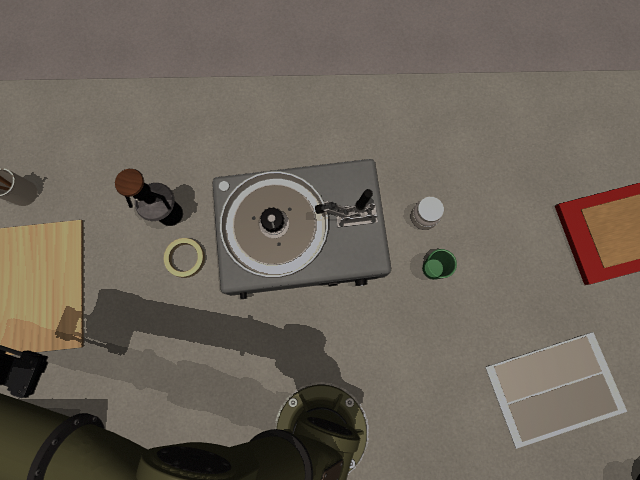

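The scene shows the grinder with the knob at about (272,219) in the top view and the clamp handle at (365,198). The jar (430,210) and cup (438,263) stand off its -y side, and the tape and figure are on the other side.

```bash
cat > h.py <<'E'
import numpy as np, cv2
from bench import ctrl
from scipy.spatial.transform import Rotation as R
def at_z(n,uv,z):
    c=ctrl.calibration(n);Rm=R.from_rotvec(c['rvec']).as_matrix()
    d=Rm.T@np.array([(uv[0]-c['cx'])/c['fx'],(uv[1]-c['cy'])/c['fy'],1.]);o=-Rm.T@c['tvec']
    return o+d*(z-o[2])/d[2]
def proj(n,p):
    c=ctrl.calibration(n);K=np.array([[c['fx'],0,c['cx']],[0,c['fy'],c['cy']],[0,0,1.]])
    return cv2.projectPoints(np.atleast_2d(np.asarray(p,float)),c['rvec'],c['tvec'],K,None)[0][:,0]
E
python3 - <<'E'
from h import *
for uv in [(215,179),(375,160),(390,272),(222,294)]: print(at_z("top",uv,.1).round(4))
print('knob',at_z("top",(271.5,219),.18).round(4),at_z("scene",(366.5,262),.18).round(4))
print('jar',at_z("top",(430.5,209),.085).round(3),'cup',at_z("top",(440,263),.09).round(3))
im=cv2.imread("pics/top0.png")[130:310,200:470]
cv2.imwrite("pics/topc.png",cv2.resize(im,None,fx=2.9,fy=2.9,interpolation=cv2.INTER_CUBIC))
im=cv2.imread("pics/scene0.png")[160:400,190:470]
cv2.imwrite("pics/scenec.png",cv2.resize(im,None,fx=2.5,fy=2.5,interpolation=cv2.INTER_CUBIC))
E
```

```text
[0.6201 0.2647 0.1   ]
[ 0.6658 -0.1411  0.1   ]
[ 0.3801 -0.1686  0.1   ]
[0.3295 0.2363 0.1   ]
knob [0.4943 0.11   0.18  ] [0.4942 0.104  0.18  ]
jar [ 0.54  -0.278  0.085] cup [ 0.403 -0.292  0.09 ]
```

View pics/topc.png

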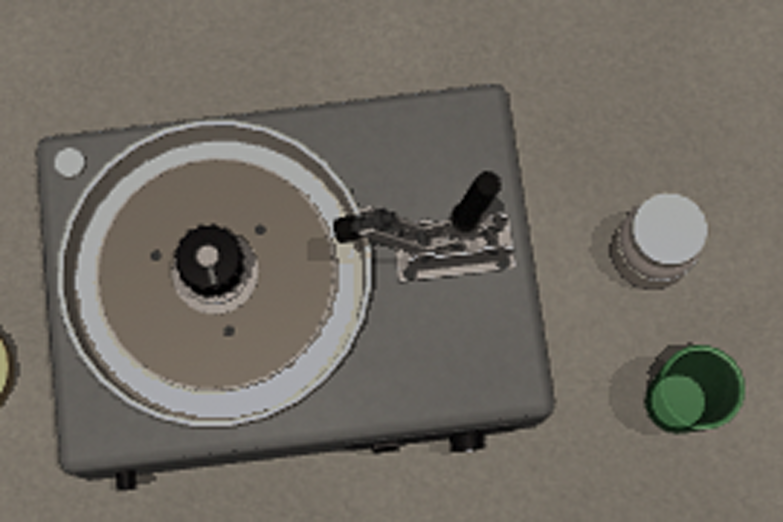

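View pics/scenec.png

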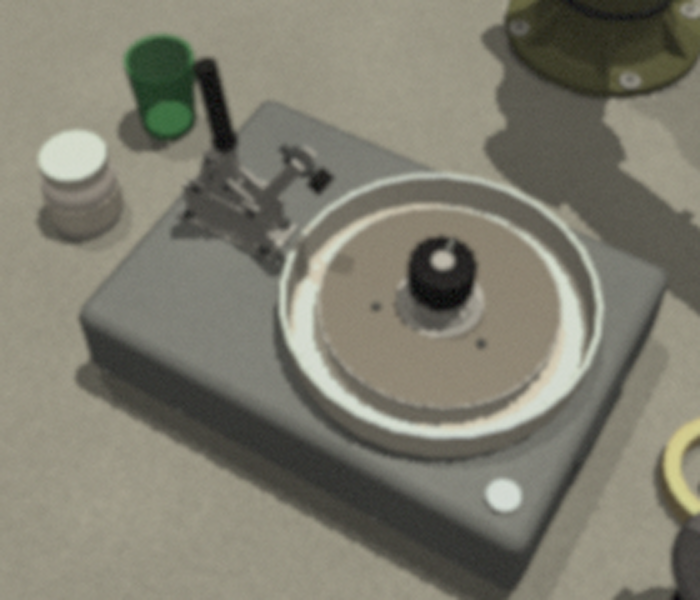

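```bash
cat >> h.py <<'E'
def G(x,y,yaw):
    return lambda p: (np.atleast_2d(p)@R.from_euler('z',yaw).as_matrix().T)+[x,y,0]
def overlay(n,src,out,pose,crop,s):
    g=G(*pose);im=cv2.imread(src);y0,y1,x0,x1=crop
    im=cv2.resize(im[y0:y1,x0:x1],None,fx=s,fy=s,interpolation=cv2.INTER_CUBIC)
    t=np.linspace(0,2*np.pi,100)
    def circ(r,z): return np.c_[r*np.cos(t),r*np.sin(t),0*t+z]
    L=[(np.array([[-.15,-.27,.1],[.15,-.27,.1],[.15,.15,.1],[-.15,.15,.1],[-.15,-.27,.1]]),(0,0,255)),(circ(.131,.135),(0,255,0)),(circ(.1,.125),(255,0,0)),(circ(.026,.18),(0,255,255)),
     (np.array([[0,-.206,.206],[0,-.206,.294]]),(255,0,255)),(np.array([[0,-.134,.223],[0,-.134,.15]]),(255,255,0))]
    for p,c in L:
        q=(proj(n,g(p))-[x0,y0]+.5)*s-.5
        cv2.polylines(im,[q.round().astype(int)],False,c,1)
    cv2.imwrite(out,im)
E
python3 - <<'E'
from h import *
# corner-based fit with scipy not needed: centre from rim
P=(.494,.107,.108)
overlay("top","pics/top0.png","pics/o1.png",P,(130,310,200,470),2.9)
overlay("scene","pics/scene0.png","pics/o2.png",P,(160,400,190,470),2.5)
E
```

```text
(no output)
```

View pics/o1.png

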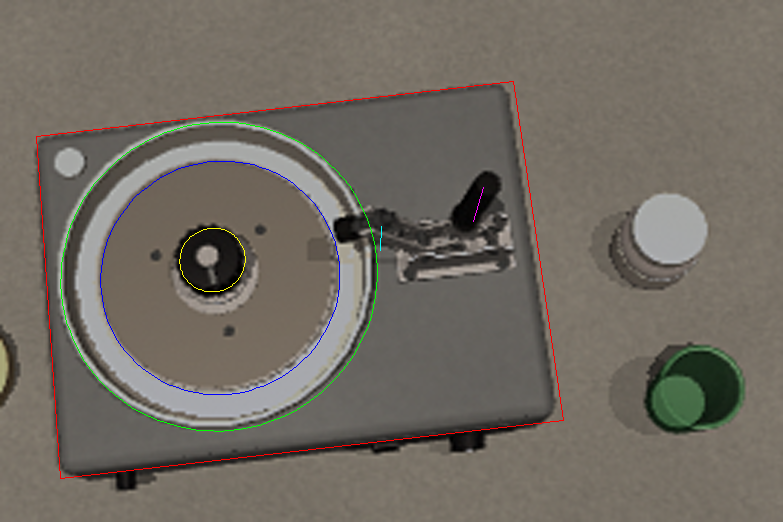

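View pics/o2.png

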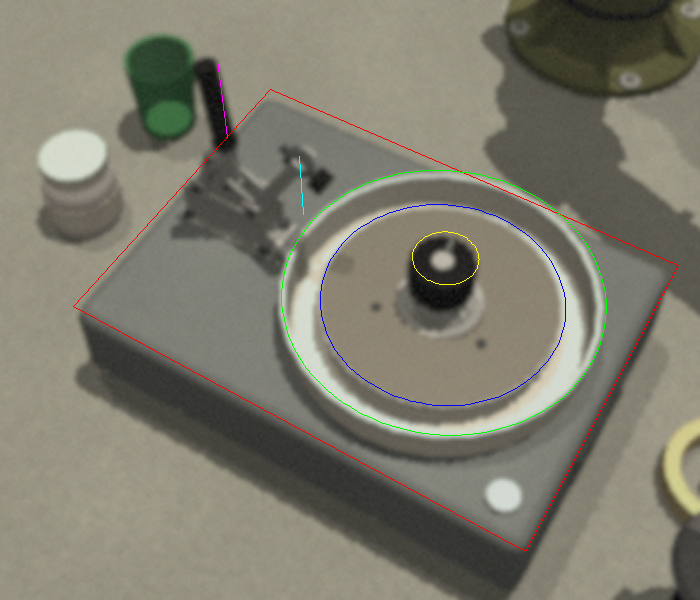

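```bash
cat >> h.py <<'E'
P0=(.494,.1075,.108)
def plan(pw,yaw_y=None,step=.045,ang=.14,from_rot=None,from_pos=None):
    """rows (tool axes) to reach world pw, tool pointing down, tool y axis along azimuth yaw_y (mod pi optional)"""
    s=ctrl.get_state();p=np.array(s['position']);Rc=R.from_rotvec(s['tool_rot'])
    if yaw_y is None: Rt=Rc
    else:
        y=np.array([np.cos(yaw_y),np.sin(yaw_y),0]);z=np.array([0,0,-1.]);x=np.cross(y,z)
        Rt=R.from_matrix(np.c_[x,y,z])
    d=np.array(pw)-p;w=(Rc.inv()*Rt).as_rotvec()
    n=max(1,int(np.ceil(max(np.linalg.norm(d)/step,np.linalg.norm(w)/ang))))
    print('n rows',n,'turn',w.round(4),'dist',d.round(4),'t',round(s['time'],2))
    Rk=Rc
    for k in range(min(n,10)):
        print((Rk.inv().apply(d/n)).round(4).tolist(),(w/n).round(4).tolist());Rk=Rk*R.from_rotvec(w/n)
def st():
    s=ctrl.get_state();r=R.from_rotvec(s['tool_rot']).as_matrix()
    print('t',round(s['time'],2),'p',s['position'].round(4),'y az',np.degrees(np.arctan2(r[1,1],r[0,1])).round(1),'z',r[:,2].round(3),'F',s['ft_force'].round(1),'M',s['torque'].round(2),'w',round(s['grip_width']*.087,4),'q',s['joint_positions'].round(2))
E
python3 - <<'E'
from h import *
print('fig',at_z('top',(172,212),0),'figscene',at_z('scene',(474,418),0))
st();g=G(*P0)
print(g([0,-.206,.25]),g([0,-.263,.181]))
plan((.42,.35,.42),np.radians(40))
E
```

```text
fig [0.56169883 0.40423623 0.        ] figscene [0.56214003 0.41060969 0.        ]
t 0.1 p [0.1844 0.6228 0.2326] y az 73.5 z [-0.    -0.002 -1.   ] F [-0.2 -0.7 -0.3] M [ 0.04 -0.01  0.01] w 0.087 q [-1.27  0.32 -0.07  1.45  0.02  1.37 -0.06]
[[ 0.51620478 -0.09729978  0.25      ]] [[ 0.52234881 -0.15396767  0.181     ]]
n rows 10 turn [-0.0016  0.0006  0.5849] dist [ 0.2356 -0.2728  0.1874] t 0.1
[-0.0303, -0.0195, -0.0187] [-0.0002, 0.0001, 0.0585]
[-0.0314, -0.0177, -0.0187] [-0.0002, 0.0001, 0.0585]
[-0.0324, -0.0158, -0.0187] [-0.0002, 0.0001, 0.0585]
[-0.0333, -0.0139, -0.0187] [-0.0002, 0.0001, 0.0585]
[-0.034, -0.0119, -0.0187] [-0.0002, 0.0001, 0.0585]
[-0.0347, -0.0099, -0.0187] [-0.0002, 0.0001, 0.0585]
[-0.0352, -0.0079, -0.0187] [-0.0002, 0.0001, 0.0585]
[-0.0356, -0.0058, -0.0187] [-0.0002, 0.0001, 0.0585]
[-0.0359, -0.0037, -0.0187] [-0.0002, 0.0001, 0.0585]
[-0.036, -0.0016, -0.0187] [-0.0002, 0.0001, 0.0585]
```

Emit:
servo_tool:
  series:
    - {"travel": [-0.02,-0.013,-0.035],"angular": [0,0,0.058]}
    - {"travel": [-0.02,-0.012,-0.035],"angular": [0,0,0.058]}
    - {"travel": [-0.025,-0.012,-0.035],"angular": [0,0,0.058]}
    - {"travel": [-0.033,-0.014,-0.03],"angular": [0,0,0.058]}
    - {"travel": [-0.038,-0.014,-0.025],"angular": [0,0,0.058]}
  claw: 0.087
  squeeze: 25

```text
time: 0.6
position: [0.2823, 0.5075, 0.395]
tool_rot: [-0.896, -3.011, -0.002]
ft_force: [-0.1, 0.9, -0.6]
grip_width: 1.0
```

Emit:
servo_tool:
  series:
    - {"travel": [-0.043,-0.014,-0.015],"angular": [0,0,0.058]}
    - {"travel": [-0.044,-0.012,-0.01],"angular": [0,0,0.058]}
    - {"travel": [-0.044,-0.01,0],"angular": [0,0,0.058]}
    - {"travel": [-0.044,-0.008,0],"angular": [0,0,0.058]}
    - {"travel": [-0.044,-0.006,0],"angular": [0,0,0.058]}

```text
time: 1.1
position: [0.4199, 0.3274, 0.4183]
tool_rot: [-1.324, -2.849, 0.0]
ft_force: [0.5, 1.0, -0.3]
grip_width: 1.0
```

Run:
```python
from h import *
st();plan((.516,-.097,.40),.108)
```

```text
t 1.1 p [0.4199 0.3274 0.4183] y az 40.1 z [-0. -0. -1.] F [ 0.5  1.  -0.3] M [-0.06 -0.05  0.04] w 0.087 q [-0.93  0.04  0.22  1.41 -0.01  1.69 -0.  ]
n rows 10 turn [-2.000e-04 -1.000e-04  5.925e-01] dist [ 0.0961 -0.4244 -0.0183] t 1.1
[-0.0386, -0.02, 0.0018] [-0.0, -0.0, 0.0593]
[-0.0398, -0.0177, 0.0018] [-0.0, -0.0, 0.0593]
[-0.0407, -0.0153, 0.0018] [-0.0, -0.0, 0.0593]
[-0.0416, -0.0129, 0.0018] [-0.0, -0.0, 0.0593]
[-0.0423, -0.0104, 0.0018] [-0.0, -0.0, 0.0593]
[-0.0428, -0.0079, 0.0018] [-0.0, -0.0, 0.0593]
[-0.0432, -0.0053, 0.0018] [-0.0, -0.0, 0.0593]
[-0.0434, -0.0027, 0.0018] [-0.0, -0.0, 0.0593]
[-0.0435, -0.0002, 0.0018] [-0.0, -0.0, 0.0593]
[-0.0435, 0.0024, 0.0018] [-0.0, -0.0, 0.0593]
```

Emit:
servo_tool:
  series:
    - {"travel": [-0.0385,-0.02,0.002],"angular": [0,0,0.059]}
    - {"travel": [-0.04,-0.0177,0.002],"angular": [0,0,0.059]}
    - {"travel": [-0.0407,-0.0153,0.002],"angular": [0,0,0.059]}
    - {"travel": [-0.0416,-0.0129,0.002],"angular": [0,0,0.059]}
    - {"travel": [-0.0423,-0.0104,0.002],"angular": [0,0,0.059]}

```text
time: 1.6
position: [0.4678, 0.1151, 0.4082]
tool_rot: [-1.728, -2.623, 0.0]
ft_force: [1.3, 0.3, 0.4]
grip_width: 0.999
```

Emit:
servo_tool:
  series:
    - {"travel": [-0.0428,-0.008,0.002],"angular": [0,0,0.059]}
    - {"travel": [-0.0432,-0.0053,0.002],"angular": [0,0,0.059]}
    - {"travel": [-0.0434,-0.0027,0.002],"angular": [0,0,0.059]}
    - {"travel": [-0.0435,0,0.002],"angular": [0,0,0.059]}
    - {"travel": [-0.0435,0.0024,0.002],"angular": [0,0,0.059]}

```text
time: 2.1
position: [0.5167, -0.0967, 0.3983]
tool_rot: [-2.095, -2.341, -0.001]
ft_force: [0.2, 0.4, -0.3]
grip_width: 1.004
```

Emit:
servo_tool:
  series:
    - {"travel": [0,0,0]}

```text
$.series[0]: bad value
```

Run:
```python
from h import *
c=ctrl.calibration('wrist');print(c);st()
cv2.imwrite("pics/w1.png",ctrl.get_image('wrist')[:,:,::-1])
cv2.imwrite("pics/s1.png",ctrl.get_image('scene')[:,:,::-1])
plan((.516,-.097,.32),.108)
```

```text
{'fx': 371.64829954431775, 'fy': 371.64829954431775, 'cx': 314.1135122790056, 'cy': 237.14725122380108, 'rvec': array([-2.85377233, -0.15983169, -0.02299149]), 'tvec': array([-0.50163581, -0.22792604,  0.50522422])}
t 2.1 p [ 0.5167 -0.0967  0.3983] y az 6.4 z [ 0.     0.001 -1.   ] F [ 0.2  0.4 -0.3] M [-0.08  0.01 -0.03] w 0.0874 q [-0.52  0.01  0.67  1.49 -0.01  1.65  0.26]
n rows 2 turn [-0.0009  0.0033 -0.0077] dist [-0.0001  0.0056 -0.0781] t 2.2
[0.0029, 0.0003, 0.0391] [-0.0005, 0.0017, -0.0038]
[0.0028, 0.0003, 0.0391] [-0.0005, 0.0017, -0.0038]
```

View pics/w1.png

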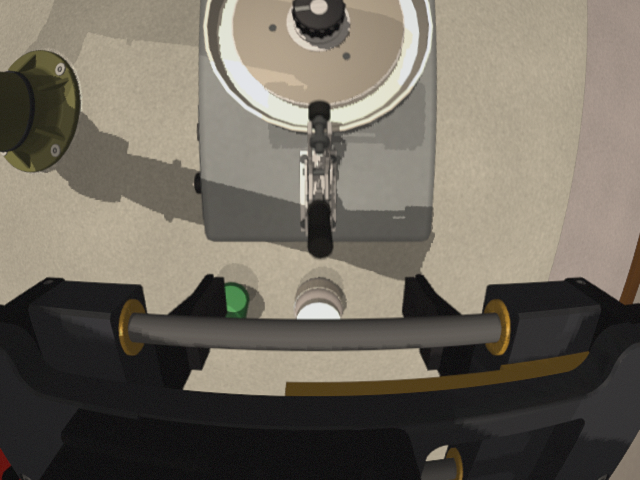

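View pics/s1.png

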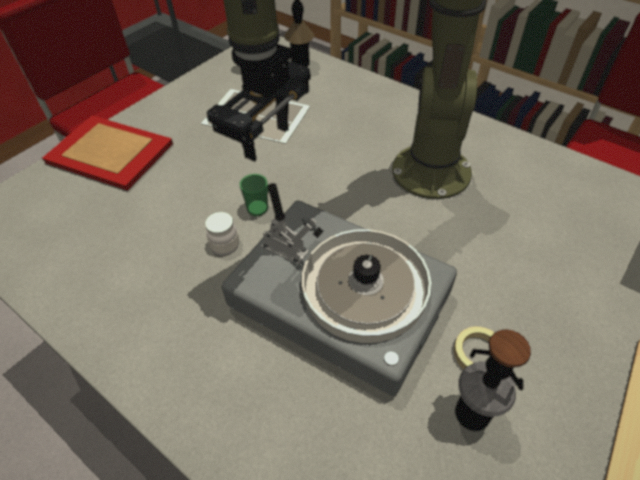

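The wrist view shows the handle grip from (319,210) to (320,245), centred between the fingers at columns 210 and 417. I'll measure it.

```bash
cat >> h.py <<'E'
def wrist_at(c,uv,z):
    d=np.array([uv[0]-c['cx'],uv[1]-c['cy']]);r=np.hypot(*d);th=r/c['fx']
    v=np.array([np.sin(th)*d[0]/r,np.sin(th)*d[1]/r,np.cos(th)])
    Rm=R.from_rotvec(c['rvec']).as_matrix();o=-Rm.T@c['tvec'];v=Rm.T@v
    return o+v*(z-o[2])/v[2]
E
python3 - <<'E'
from h import *
c={'fx': 371.648,'cx': 314.1135, 'cy': 237.147, 'rvec': np.array([-2.85377233, -0.15983169, -0.02299149]), 'tvec': np.array([-0.50163581, -0.22792604,  0.50522422])}
g=G(*P0)
inv=lambda w:R.from_euler('z',-P0[2]).apply(np.array(w)-[P0[0],P0[1],0])
for n,uv,z in (('griptip',(320,243),.294),('gripbase',(320,212),.206),('knobtop',(319,7),.18),('arm end',(319,112),.223)):
    w=wrist_at(c,uv,z);print(n,w.round(4),'local',inv(w).round(4))
print(-R.from_rotvec(c['rvec']).as_matrix().T@c['tvec'])
E
```

```text
griptip [ 0.5201 -0.0986  0.294 ] local [ 0.0037 -0.2077  0.294 ]
gripbase [ 0.521 -0.095  0.206] local [ 0.0051 -0.2043  0.206 ]
knobtop [0.4975 0.1075 0.18  ] local [ 0.0035 -0.0004  0.18  ]
arm end [ 0.5094 -0.0032  0.223 ] local [ 0.0033 -0.1117  0.223 ]
[ 0.507079   -0.02089301  0.54888491]
```

```bash
sed -i 's/P0=(.494/P0=(.4965/' h.py
python3 - <<'E'
from h import *
st();g=G(*P0);w=g([0,-.206,.25])[0];print(w)
plan(w,.108)
E
```

```text
t 2.2 p [ 0.5161 -0.1026  0.3981] y az 5.7 z [-0.001 -0.003 -1.   ] F [-0.1 -0.3 -0.1] M [-0.1   0.01  0.01] w 0.0869 q [-0.52  0.01  0.68  1.49 -0.    1.65  0.26]
[ 0.51870478 -0.09729978  0.25      ]
n rows 4 turn [-0.0009  0.0033 -0.0077] dist [ 0.0026  0.0053 -0.1481] t 2.2
[0.0014, 0.0008, 0.037] [-0.0002, 0.0008, -0.0019]
[0.0013, 0.0008, 0.037] [-0.0002, 0.0008, -0.0019]
[0.0013, 0.0008, 0.037] [-0.0002, 0.0008, -0.0019]
[0.0013, 0.0008, 0.037] [-0.0002, 0.0008, -0.0019]
```

Emit:
servo_tool:
  series:
    - {"travel": [0.0014,0.0008,0.037],"angular": [0,0,-0.002]}
    - {"travel": [0.0014,0.0008,0.037],"angular": [0,0.003,-0.002]}
    - {"travel": [0.0014,0.0008,0.037],"angular": [0,0,-0.002]}
    - {"travel": [0.0014,0.0008,0.037],"angular": [0,0,-0.002]}
    - {"travel": [0,0,0],"angular": [0,0,0]}

```text
time: 2.7
position: [0.5159, -0.0873, 0.2456]
tool_rot: [-2.075, -2.346, 0.007]
ft_force: [-0.1, -0.2, -0.4]
grip_width: 1.005
```

Run:
```python
from h import *
cv2.imwrite("pics/w2.png",ctrl.get_image('wrist')[:,:,::-1])
cv2.imwrite("pics/s2.png",ctrl.get_image('scene')[160:400,190:470,::-1].repeat(2,0).repeat(2,1))
st()
```

```text
t 2.8 p [ 0.5193 -0.0884  0.251 ] y az 7.0 z [-0.001  0.003 -1.   ] F [0.3 0.  1.5] M [-0.12 -0.08  0.05] w 0.087 q [-0.52  0.04  0.66  1.75 -0.03  1.36  0.27]
```

View pics/w2.png

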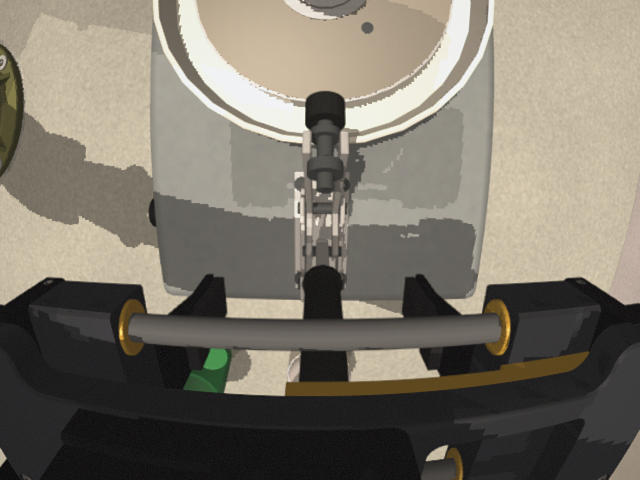

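View pics/s2.png

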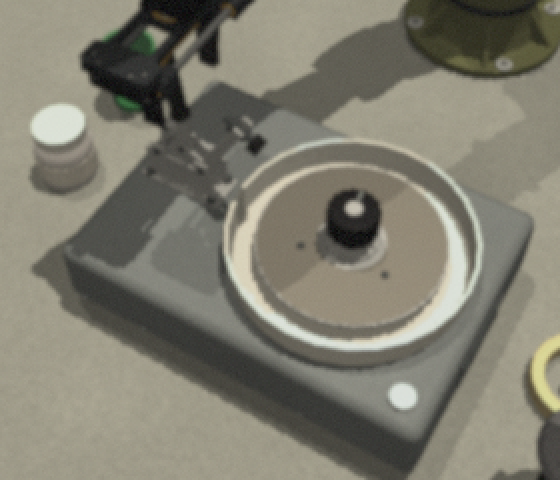

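The bar sits between the fingers, at column 323 against a midpoint of 313. I'll check how steady the pose reading is.

Emit:
servo_tool:
  series:
    - {"travel": [0,0,0],"angular": [0,0,0]}

```text
time: 2.9
position: [0.5206, -0.0889, 0.2528]
tool_rot: [2.083, 2.352, 0.007]
ft_force: [0.2, -0.2, -0.0]
grip_width: 1.005
```

Emit:
servo_tool:
  series:
    - {"travel": [0,0,0],"angular": [0,0,0]}

```text
time: 3.0
position: [0.5206, -0.089, 0.2528]
tool_rot: [2.083, 2.351, 0.007]
ft_force: [-0.1, -0.0, 0.8]
grip_width: 1.0
```

Run:
```python
from h import *
st();plan((.5187,-.0973,.25),.108)
```

```text
t 3.0 p [ 0.5206 -0.089   0.2528] y az 6.9 z [ 0.003  0.003 -1.   ] F [-0.1 -0.   0.8] M [-0.07  0.04  0.03] w 0.087 q [-0.52  0.04  0.66  1.75 -0.03  1.36  0.27]
n rows 1 turn [ 0.0037 -0.0028  0.013 ] dist [-0.0019 -0.0083 -0.0028] t 3.0
[-0.008, -0.0029, 0.0028] [0.0037, -0.0028, 0.013]
```

Emit:
servo_tool:
  series:
    - {"travel": [-0.008,0.003,0.003],"angular": [0.003,-0.003,0.012]}
    - {"travel": [0,0,0],"angular": [0,0,0]}

```text
time: 3.2
position: [0.5239, -0.0978, 0.248]
tool_rot: [-2.099, -2.337, 0.003]
ft_force: [0.6, -0.4, 0.3]
grip_width: 1.0
```

Emit:
servo_tool:
  series:
    - {"travel": [0,0,0],"angular": [0,0,0]}
    - {"travel": [0,0,0],"angular": [0,0,0]}
    - {"travel": [0,0,0],"angular": [0,0,0]}
    - {"travel": [0,0,0],"angular": [0,0,0]}
    - {"travel": [0,0,0],"angular": [0,0,0]}
  claw: 0.01
  squeeze: 20

```text
time: 3.7
position: [0.5233, -0.0963, 0.2475]
tool_rot: [-2.096, -2.338, 0.003]
ft_force: [0.1, -0.2, 0.6]
grip_width: 0.63
```

Run:
```python
from h import *
st()
cv2.imwrite("pics/w3.png",ctrl.get_image('wrist')[:,:,::-1])
g=G(*P0)
for p in [(-.206,.258),(-.2323,.2587),(-.2493,.2487),(-.2601,.2272),(-.2673,.2013),(-.2709,.1821)]: print(g([0,p[0],p[1]-.008]).round(4))
```

```text
t 3.7 p [ 0.5233 -0.0963  0.2475] y az 6.3 z [-0.003 -0.    -1.   ] F [ 0.1 -0.2  0.6] M [-0.08  0.06 -0.01] w 0.0548 q [-0.51  0.06  0.67  1.74 -0.04  1.35  0.28]
[[ 0.5187 -0.0973  0.25  ]]
[[ 0.5215 -0.1234  0.2507]]
[[ 0.5234 -0.1403  0.2407]]
[[ 0.5245 -0.1511  0.2192]]
[[ 0.5253 -0.1582  0.1933]]
[[ 0.5257 -0.1618  0.1741]]
```

View pics/w3.png

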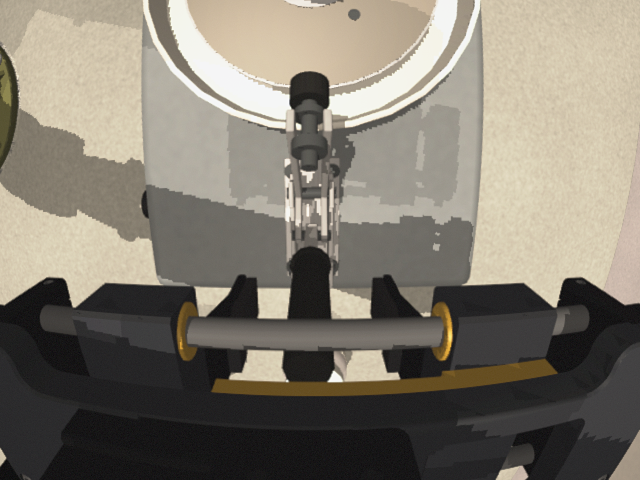

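Bar now centred (column 310, jaws' midline 314). Closing further.

Emit:
servo_tool:
  series:
    - {"travel": [0,-0.001,0],"angular": [0,0,0]}
    - {"travel": [0,0,0],"angular": [0,0,0]}
    - {"travel": [0,0,0],"angular": [0,0,0]}
    - {"travel": [0,0,0],"angular": [0,0,0]}
    - {"travel": [0,0,0],"angular": [0,0,0]}

```text
time: 4.25
position: [0.5214, -0.0967, 0.2476]
tool_rot: [-2.095, -2.336, 0.005]
ft_force: [-5.0, 0.7, 2.7]
grip_width: 0.211
```

Emit:
servo_tool:
  series:
    - {"travel": [0,0,0],"angular": [0,0,0]}
    - {"travel": [0,0,0],"angular": [0,0,0]}

```text
time: 4.45
position: [0.5215, -0.0966, 0.2476]
tool_rot: [-2.095, -2.336, 0.005]
ft_force: [-5.1, 0.2, 3.2]
grip_width: 0.211
```

Run:
```python
from h import *
st()
```

```text
t 4.45 p [ 0.5215 -0.0966  0.2476] y az 6.2 z [-0.005  0.    -1.   ] F [-5.1  0.2  3.2] M [-0.02  0.81  0.04] w 0.0184 q [-0.51  0.06  0.67  1.74 -0.04  1.36  0.28]
```

Emit:
servo_tool:
  series:
    - {"travel": [-0.008,-0.0015,-0.0006],"angular": [0,0,0]}
    - {"travel": [-0.009,0,-0.0004],"angular": [0,0,0]}
    - {"travel": [-0.0086,0,0.0003],"angular": [0,0,0]}
    - {"travel": [0,0,0],"angular": [0,0,0]}

```text
time: 4.85
position: [0.5238, -0.1205, 0.2475]
tool_rot: [-2.094, -2.337, 0.0]
ft_force: [-0.2, 3.0, -3.1]
grip_width: 0.21
```

Run:
```python
from h import *
st()
```

```text
t 4.85 p [ 0.5238 -0.1205  0.2475] y az 6.3 z [-0.003  0.003 -1.   ] F [-0.2  3.  -3.1] M [ 0.93 -0.21  0.02] w 0.0183 q [-0.48  0.08  0.7   1.73 -0.05  1.36  0.34]
```

Good and gentle; next segments.

Emit:
servo_tool:
  series:
    - {"travel": [-0.009,0,0.004],"angular": [0,0,0]}
    - {"travel": [-0.0075,0,0.0057],"angular": [0,0,0]}
    - {"travel": [-0.006,0,0.009],"angular": [0,0,0]}
    - {"travel": [-0.0042,0,0.012],"angular": [0,0,0]}
    - {"travel": [0,0,0],"angular": [0,0,0]}

```text
time: 5.35
position: [0.5274, -0.153, 0.2181]
tool_rot: [2.097, 2.332, -0.007]
ft_force: [1.4, -4.4, 2.5]
grip_width: 0.211
```

Run:
```python
from h import *
st()
cv2.imwrite("pics/w4.png",ctrl.get_image('wrist')[:,:,::-1])
cv2.imwrite("pics/s4.png",ctrl.get_image('scene')[160:400,190:470,::-1].repeat(2,0).repeat(2,1))
```

```text
t 5.35 p [ 0.5274 -0.153   0.2181] y az 6.1 z [ 0.001 -0.006 -1.   ] F [ 1.4 -4.4  2.5] M [-1.11 -0.14  0.1 ] w 0.0183 q [-0.43  0.13  0.72  1.75 -0.08  1.29  0.41]
```

View pics/s4.png

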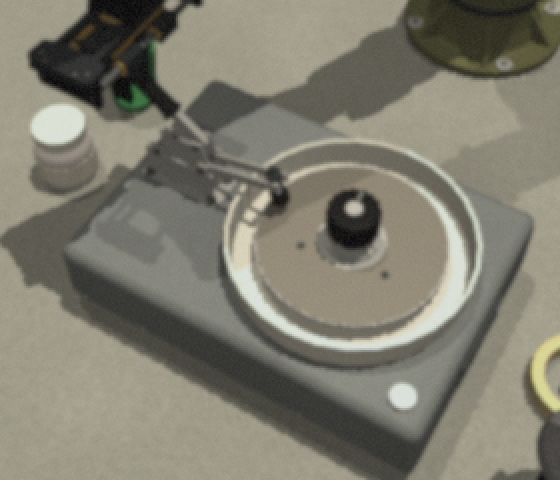

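View pics/w4.png

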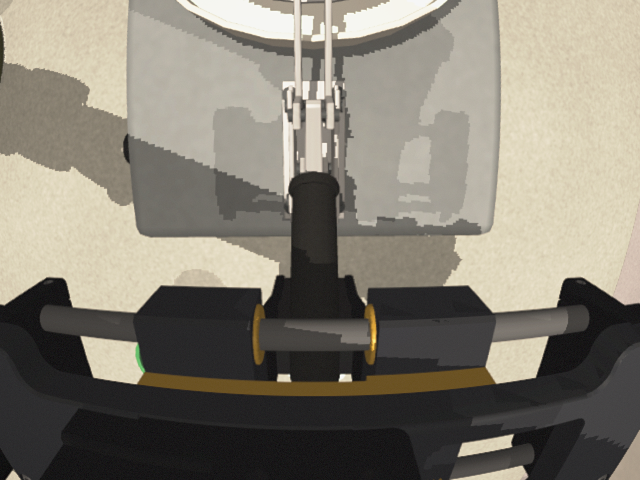

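The handle is at about 50° and the arm is swinging down onto the disc. Continuing over centre.

Emit:
servo_tool:
  series:
    - {"travel": [-0.0028,0,0.0085],"angular": [0,0,0]}
    - {"travel": [-0.0022,0,0.0085],"angular": [0,0,0]}
    - {"travel": [-0.0019,0,0.0085],"angular": [0,0,0]}
    - {"travel": [-0.0014,0,0.0075],"angular": [0,0,0]}
    - {"travel": [-0.001,0,0.006],"angular": [0,0,0]}

```text
time: 5.95
position: [0.529, -0.1652, 0.181]
tool_rot: [2.095, 2.328, -0.008]
ft_force: [-0.5, -10.9, 6.9]
grip_width: 0.205
```

Emit:
servo_tool:
  series:
    - {"travel": [-0.0005,0,0.005],"angular": [0,0,0]}
    - {"travel": [0,0,0.003],"angular": [0,0,0]}
    - {"travel": [0,0,0],"angular": [0,0,0]}
    - {"travel": [0,0,0],"angular": [0,0,0]}

```text
time: 6.35
position: [0.529, -0.1666, 0.1729]
tool_rot: [2.095, 2.326, -0.01]
ft_force: [3.1, -13.1, 3.7]
grip_width: 0.212
```

Run:
```python
from h import *
st()
cv2.imwrite("pics/w5.png",ctrl.get_image('wrist')[:,:,::-1])
cv2.imwrite("pics/s5.png",ctrl.get_image('scene')[160:400,190:470,::-1].repeat(2,0).repeat(2,1))
```

```text
t 6.35 p [ 0.529  -0.1666  0.1729] y az 6.0 z [ 0.004 -0.012 -1.   ] F [  3.1 -13.1   3.7] M [-2.51 -0.29  0.08] w 0.0185 q [-0.41  0.18  0.73  1.8  -0.12  1.2   0.46]
```

View pics/s5.png

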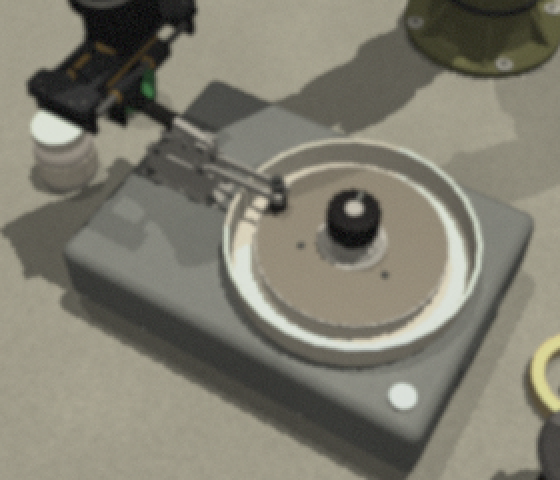

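View pics/w5.png

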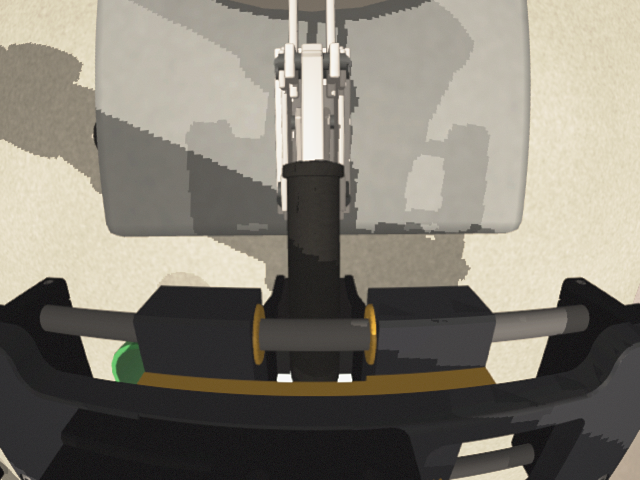

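Emit:
servo_tool:
  series:
    - {"travel": [-0.004,0,0.002],"angular": [0,0,0]}
    - {"travel": [-0.004,0,0.002],"angular": [0,0,0]}
    - {"travel": [0,0,0.002],"angular": [0,0,0]}
    - {"travel": [0,0,0],"angular": [0,0,0]}

```text
time: 6.85
position: [0.5291, -0.1682, 0.1647]
tool_rot: [2.096, 2.337, -0.005]
ft_force: [2.6, -5.7, 0.4]
grip_width: 0.208
```

Run:
```python
from h import *
st()
```

```text
t 6.85 p [ 0.5291 -0.1682  0.1647] y az 6.2 z [-0.001 -0.004 -1.   ] F [ 2.6 -5.7  0.4] M [-0.98 -0.5   0.09] w 0.0181 q [-0.39  0.19  0.73  1.8  -0.13  1.2   0.49]
```

Emit:
servo_tool:
  series:
    - {"travel": [-0.002,0,0.003],"angular": [0,0,0]}
    - {"travel": [-0.001,0,0.003],"angular": [0,0,0]}
    - {"travel": [0,0,0],"angular": [0,0,0]}

```text
time: 7.15
position: [0.529, -0.1692, 0.158]
tool_rot: [-2.096, -2.339, 0.003]
ft_force: [4.2, -2.9, -1.9]
grip_width: 0.209
```

Run:
```python
from h import *
st()
cv2.imwrite("pics/w6.png",ctrl.get_image('wrist')[:,:,::-1])
cv2.imwrite("pics/t6.png",cv2.resize(ctrl.get_image('top')[130:310,200:470,::-1],None,fx=2.9,fy=2.9))
```

```text
t 7.15 p [ 0.529  -0.1692  0.158 ] y az 6.3 z [-0.002 -0.001 -1.   ] F [ 4.2 -2.9 -1.9] M [-0.41 -0.73  0.06] w 0.0182 q [-0.39  0.2   0.73  1.81 -0.14  1.19  0.5 ]
```

View pics/w6.png

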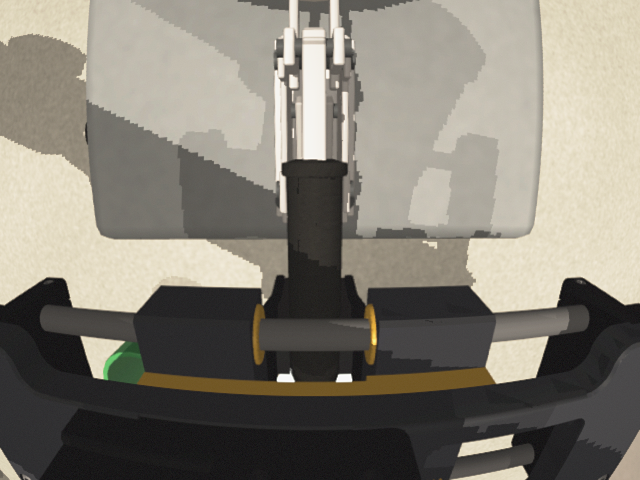

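View pics/t6.png

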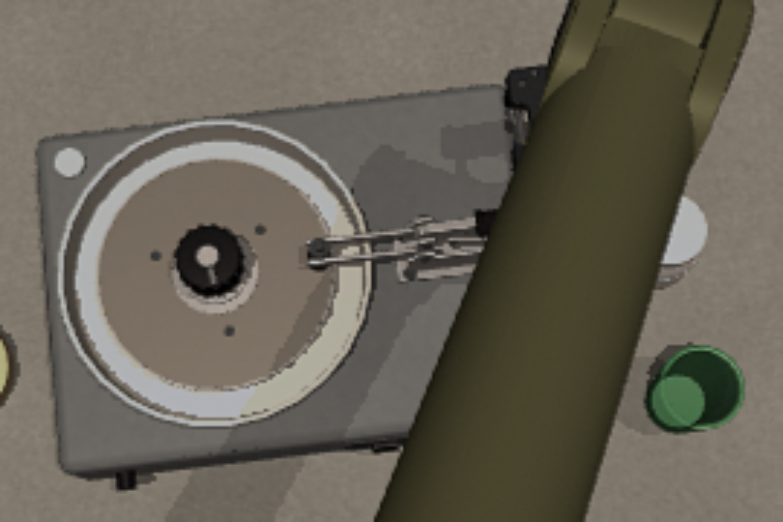

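Emit:
servo_tool:
  series:
    - {"travel": [0,0,0],"angular": [0,0,0]}
    - {"travel": [0,0,0],"angular": [0,0,0]}
    - {"travel": [0,0,0],"angular": [0,0,0]}
    - {"travel": [0,0,0],"angular": [0,0,0]}
    - {"travel": [0,0,0],"angular": [0,0,0]}
  claw: 0.06

```text
time: 7.75
position: [0.5282, -0.1692, 0.1585]
tool_rot: [-2.095, -2.337, 0.004]
ft_force: [0.1, -0.3, 0.6]
grip_width: 0.58
```

Run:
```python
from h import *
st()
print(ctrl.calibration('wrist'))
cv2.imwrite("pics/w7.png",ctrl.get_image('wrist')[:,:,::-1])
cv2.imwrite("pics/s7.png",ctrl.get_image('scene')[160:400,190:470,::-1].repeat(2,0).repeat(2,1))
```

```text
t 7.75 p [ 0.5282 -0.1692  0.1585] y az 6.3 z [-0.004  0.    -1.   ] F [ 0.1 -0.3  0.6] M [-0.06  0.05  0.03] w 0.0505 q [-0.39  0.2   0.73  1.81 -0.14  1.19  0.5 ]
{'fx': 371.64829954431775, 'fy': 371.64829954431775, 'cx': 314.1135122790056, 'cy': 237.14725122380108, 'rvec': array([-2.8536387 , -0.15797317, -0.01744809]), 'tvec': array([-0.50480022, -0.23081816,  0.25642709])}
```

View pics/w7.png

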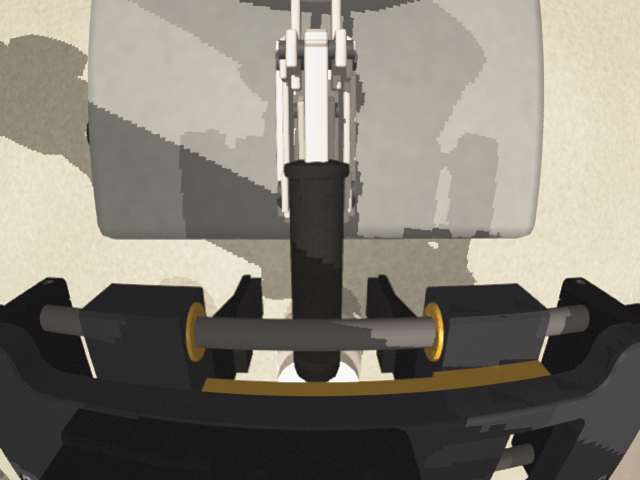

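View pics/s7.png

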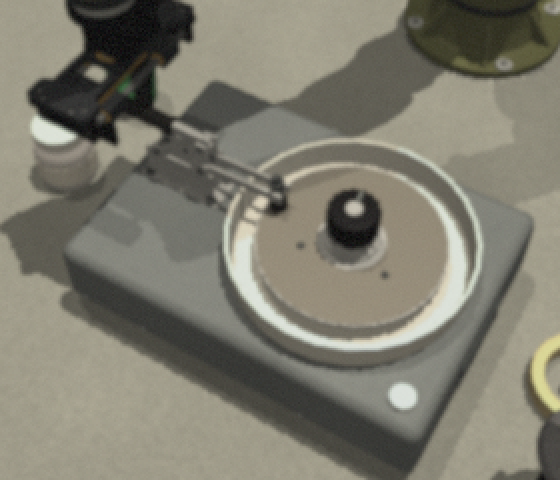

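Emit:
servo_tool:
  series:
    - {"travel": [0,0,-0.02],"angular": [0,0,0]}
    - {"travel": [0,0,-0.04],"angular": [0,0,0]}
    - {"travel": [0.01,0,-0.045],"angular": [0,0,0]}
    - {"travel": [0.02,0,-0.045],"angular": [0,0,0]}
    - {"travel": [0,0,0],"angular": [0,0,0]}
  claw: 0.087

```text
time: 8.35
position: [0.5288, -0.1376, 0.3149]
tool_rot: [2.089, 2.339, 0.009]
ft_force: [0.0, -0.2, -0.3]
grip_width: 0.978
```

Emit:
servo_tool:
  series:
    - {"travel": [0,0,0],"angular": [0,0,0]}

```text
time: 8.45
position: [0.5262, -0.1392, 0.3095]
tool_rot: [-2.095, -2.34, 0.001]
ft_force: [-0.5, -0.5, -0.4]
grip_width: 0.992
```

Run:
```python
from h import *
st()
print(ctrl.calibration('wrist'))
cv2.imwrite("pics/w8.png",ctrl.get_image('wrist')[:,:,::-1])
cv2.imwrite("pics/s8.png",cv2.resize(ctrl.get_image('scene')[200:320,250:390,::-1],None,fx=5,fy=5,interpolation=cv2.INTER_CUBIC))
```

```text
t 8.45 p [ 0.5262 -0.1392  0.3095] y az 6.3 z [-0.001 -0.    -1.   ] F [-0.5 -0.5 -0.4] M [-0.17  0.07  0.02] w 0.0863 q [-0.47  0.07  0.72  1.62 -0.04  1.47  0.36]
{'fx': 371.64829954431775, 'fy': 371.64829954431775, 'cx': 314.1135122790056, 'cy': 237.14725122380108, 'rvec': array([-2.85329567, -0.15909079, -0.02163622]), 'tvec': array([-0.50614575, -0.24453976,  0.40817102])}
```

View pics/w8.png

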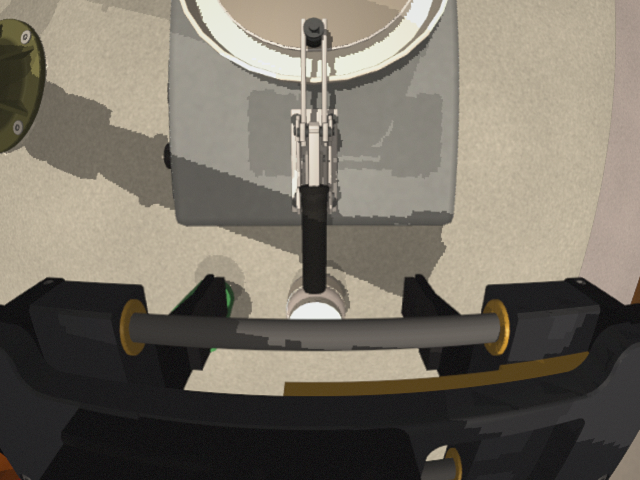

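View pics/s8.png

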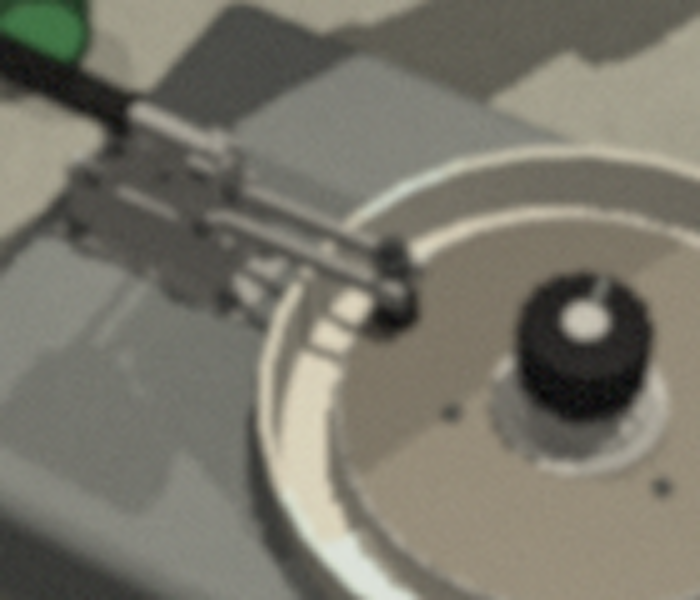

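The foot is on the disc and the handle lies roughly level. I'll compare it with the predicted locked pose: grip root at wrist (314,188), tip at about (314,292).

```bash
cat >> h.py <<'E'
def wproj(c,p):
    Rm=R.from_rotvec(c['rvec']).as_matrix();v=np.asarray(p)@Rm.T+c['tvec'];r=np.hypot(v[:,0],v[:,1]);th=np.arctan2(r,v[:,2])
    return np.c_[c['cx']+c['fx']*th*v[:,0]/r,c['cy']+c['fx']*th*v[:,1]/r]
E
python3 - <<'E'
from h import *
c={'fx': 371.648,'cx': 314.1135, 'cy': 237.147,'rvec':np.array([-2.85329567, -0.15909079, -0.02163622]), 'tvec':np.array([-0.50614575, -0.24453976,  0.40817102])}
P0=(.4975,.1075,.108)
g=G(*P0)
def grip(cy,cz,th):
    t=np.radians(th);d=np.array([0,-np.sin(t),np.cos(t)]);m=np.array([0,cy,cz]);return g([m-.044*d,m,m+.044*d])
for n,a in (('locked',(-.263,.181,82)),('level',(-.263,.181,90)),('dead',(-.2622,.1845,78.5)),('65',(-.26,.198,65.6))):
    q=grip(*a);print(n,'wrist',wproj(c,q).round(0).tolist(),'scene',proj('scene',q).round(1).tolist(),'crop',((proj('scene',q)-[250,200])*5).round().tolist())
print(wproj(c,g([[0,-.088,.147],[0,-.206,.1]])))
w=wrist_at(c,(314,30),.155);print(w,R.from_euler('z',-.108).apply(w-[P0[0],P0[1],0]))
E
python3 - <<'E'
import sys;sys.path.insert(0,'.')
from h import *
cv2.imwrite("pics/s9.png",cv2.resize(ctrl.get_image('scene')[170:290,220:360,::-1],None,fx=5,fy=5,interpolation=cv2.INTER_CUBIC))
E
```

```text
locked wrist [[313.0, 193.0], [313.0, 249.0], [313.0, 302.0]] scene [[275.5, 223.1], [258.6, 213.5], [242.0, 204.1]] crop [[127.0, 116.0], [43.0, 68.0], [-40.0, 20.0]]
level wrist [[313.0, 194.0], [313.0, 249.0], [313.0, 299.0]] scene [[275.4, 221.3], [258.6, 213.5], [242.2, 206.0]] crop [[127.0, 106.0], [43.0, 68.0], [-39.0, 30.0]]
dead wrist [[313.0, 193.0], [313.0, 249.0], [313.0, 304.0]] scene [[275.6, 222.9], [258.7, 212.5], [242.0, 202.3]] crop [[128.0, 115.0], [43.0, 63.0], [-40.0, 11.0]]
65 wrist [[313.0, 195.0], [313.0, 252.0], [313.0, 311.0]] scene [[275.1, 221.5], [258.8, 208.6], [242.5, 195.6]] crop [[125.0, 107.0], [44.0, 43.0], [-38.0, -22.0]]
[[313.88747     34.21767604]
 [313.55599953 166.65711614]]
[0.50691155 0.02159132 0.155     ] [ 9.66035128e-05 -8.64226243e-02  1.55000000e-01]
```

View pics/s9.png

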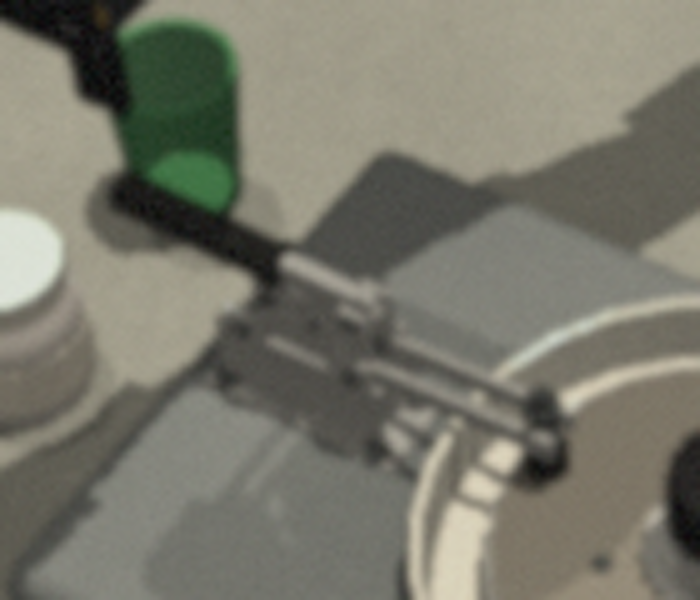

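The handle's slope in the scene view (root (275,222), tip (245,208)) matches a level, fully locked handle, and it stays there released. Next, the knob: pre-wind the wrist counter-clockwise on the way.

```bash
sed -i 's/P0=(.4965/P0=(.4975/' h.py
cat >> h.py <<'E'
def plan2(pw,turn,ang=.145):
    s=ctrl.get_state();p=np.array(s['position']);Rc=R.from_rotvec(s['tool_rot']);d=np.array(pw)-p
    n=int(np.ceil(max(np.linalg.norm(d)/.045,1)));Rk=Rc
    for k in range(n):
        print(Rk.inv().apply(d/n).round(4).tolist());Rk=Rk*R.from_rotvec([0,0,np.sign(turn)*ang])
E
python3 - <<'E'
from h import *
st();plan2((.4975,.1075,.29),-1)
E
```

```text
t 8.6 p [ 0.5248 -0.1399  0.3069] y az 6.2 z [-0.006 -0.    -1.   ] F [ 0.7 -0.2 -0.6] M [-0.1   0.09  0.02] w 0.0869 q [-0.46  0.07  0.72  1.62 -0.04  1.47  0.36]
[0.0415, -0.0001, 0.0028]
[0.0411, 0.0059, 0.0028]
[0.0398, 0.0118, 0.0028]
[0.0376, 0.0174, 0.0028]
[0.0347, 0.0227, 0.0028]
[0.0311, 0.0275, 0.0028]
```

Emit:
servo_tool:
  series:
    - {"travel": [0.0415,0,0.001],"angular": [0,0.006,-0.145]}
    - {"travel": [0.041,0.006,0.001],"angular": [0,0,-0.145]}
    - {"travel": [0.04,0.012,0.003],"angular": [0,0,-0.145]}
    - {"travel": [0.0376,0.0174,0.004],"angular": [0,0,-0.145]}
    - {"travel": [0.0347,0.0227,0.004],"angular": [0,0,-0.145]}

```text
time: 9.1
position: [0.502, 0.0677, 0.2949]
tool_rot: [-1.122, -2.926, -0.003]
ft_force: [0.6, -0.1, -0.0]
grip_width: 1.0
```

Emit:
servo_tool:
  series:
    - {"travel": [0.0311,0.0275,0.003],"angular": [0,0,-0.145]}
    - {"travel": [0,0,0],"angular": [0,0,-0.145]}
    - {"travel": [0,0,0],"angular": [0,0,-0.145]}
    - {"travel": [0,0,0],"angular": [0,0,-0.145]}
    - {"travel": [0,0,0],"angular": [0,0,-0.145]}

```text
time: 9.6
position: [0.4979, 0.1075, 0.292]
tool_rot: [-0.011, -3.135, -0.006]
ft_force: [-0.1, -0.1, -0.1]
grip_width: 1.002
```

Run:
```python
from h import *
st()
```

```text
t 9.6 p [0.4979 0.1075 0.292 ] y az 89.6 z [-0.007  0.004 -1.   ] F [-0.1 -0.1 -0.1] M [0.02 0.02 0.03] w 0.0872 q [-0.73 -0.01  0.47  1.71 -0.    1.44  1.3 ]
```

Emit:
servo_tool:
  series:
    - {"travel": [0,0,0.01],"angular": [0,0,-0.145]}
    - {"travel": [0,0,0.01],"angular": [0,0,-0.145]}
    - {"travel": [0,0,0.01],"angular": [0,0,-0.145]}
    - {"travel": [0,0,0.01],"angular": [0,0,-0.145]}
    - {"travel": [0,0,0],"angular": [0,0,-0.145]}

```text
time: 10.1
position: [0.4968, 0.1073, 0.2506]
tool_rot: [1.101, -2.934, -0.01]
ft_force: [-0.5, 0.1, -0.1]
grip_width: 1.0
```

Emit:
servo_tool:
  series:
    - {"travel": [0,0,0],"angular": [0,0,-0.145]}
    - {"travel": [0,0,0],"angular": [0,0,-0.145]}
    - {"travel": [0,0,0],"angular": [0,0,-0.145]}
    - {"travel": [0,0,0],"angular": [0,0,0]}
    - {"travel": [0,0,0],"angular": [0,0,0]}

```text
time: 10.6
position: [0.4979, 0.1079, 0.2527]
tool_rot: [1.699, -2.64, -0.011]
ft_force: [0.1, 0.7, -0.7]
grip_width: 1.002
```

Run:
```python
from h import *
st();c=ctrl.calibration('wrist')
cv2.imwrite("pics/w10.png",ctrl.get_image('wrist')[:,:,::-1])
g=G(*P0)
print(wproj(c,g([[0,0,.18],[0,0,.146],[0,0,.125]])))
import json;json.dump({k:np.asarray(v).tolist() for k,v in c.items()},open('c10.json','w'))
```

```text
t 10.6 p [0.4979 0.1079 0.2527] y az 155.5 z [-0.006  0.005 -1.   ] F [ 0.1  0.7 -0.7] M [ 0.03  0.03 -0.07] w 0.0872 q [-0.73  0.    0.47  1.78 -0.01  1.37  2.46]
[[312.19732606 255.38983949]
 [312.11323996 240.00242565]
 [312.0716446  232.23039223]]
```

View pics/w10.png

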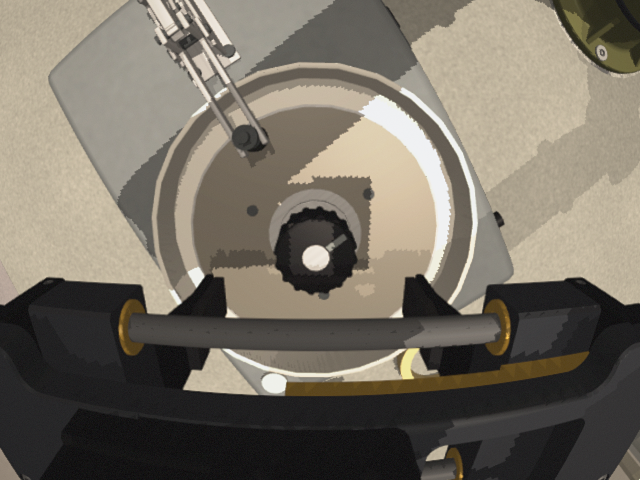

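The knob top's white cap is at (316,258) with a white pointer towards (345,237). The knob spans columns 274–357 and is nearly centred.

Run:
```python
from h import *
import json
c={k:np.array(v) for k,v in json.load(open('c10.json')).items()}
w=wrist_at(c,(315.5,257.5),.180);print(w)
s=ctrl.get_state();Rc=R.from_rotvec(s['tool_rot'])
print(Rc.inv().apply(np.array([w[0],w[1],.157])-s['position']));plan((w[0],w[1],.157))
st()
```

```text
[0.49617781 0.10966533 0.18      ]
[-0.00057896  0.00166818  0.09597237]
n rows 3 turn [0. 0. 0.] dist [-0.0018  0.0017 -0.096 ] t 10.65
[-0.0002, 0.0006, 0.032] [0.0, 0.0, 0.0]
[-0.0002, 0.0006, 0.032] [0.0, 0.0, 0.0]
[-0.0002, 0.0006, 0.032] [0.0, 0.0, 0.0]
t 10.65 p [0.498 0.108 0.253] y az 155.6 z [-0.005  0.005 -1.   ] F [0.4 0.7 0.8] M [0.1  0.06 0.04] w 0.0871 q [-0.73  0.    0.47  1.78 -0.01  1.37  2.46]
```

Emit:
servo_tool:
  series:
    - {"travel": [0,0.0004,0.032],"angular": [0,0,0]}
    - {"travel": [0,0.0004,0.032],"angular": [0,0,0]}
    - {"travel": [-0.0004,0.0004,0.031],"angular": [0,0,0]}
    - {"travel": [0,0,0],"angular": [0,0,0]}

```text
time: 11.05
position: [0.4937, 0.1089, 0.1546]
tool_rot: [1.699, -2.632, -0.013]
ft_force: [-0.1, -0.7, -0.5]
grip_width: 1.0
```

Emit:
servo_tool:
  series:
    - {"travel": [0,0,0],"angular": [0,0,0]}
    - {"travel": [0,0,0],"angular": [0,0,0]}
    - {"travel": [0,0,0],"angular": [0,0,0]}
    - {"travel": [0,0,0],"angular": [0,0,0]}
    - {"travel": [0,0,0],"angular": [0,0,0]}
  claw: 0.04
  squeeze: 35

```text
time: 11.55
position: [0.4974, 0.11, 0.1596]
tool_rot: [-1.705, 2.637, 0.011]
ft_force: [-1.0, 0.2, -0.0]
grip_width: 0.633
```

Emit:
servo_tool:
  series:
    - {"travel": [0,0,0],"angular": [0,0,0]}
    - {"travel": [0,0,0],"angular": [0,0,0]}
    - {"travel": [0,0,0],"angular": [0,0,0]}

```text
time: 11.85
position: [0.4974, 0.1099, 0.1594]
tool_rot: [-1.706, 2.637, 0.011]
ft_force: [0.1, 0.3, 4.4]
grip_width: 0.587
```

Run:
```python
from h import *
st()
cv2.imwrite("pics/w11.png",ctrl.get_image('wrist')[:,:,::-1])
```

```text
t 11.85 p [0.4974 0.1099 0.1594] y az 155.8 z [-0.003  0.006 -1.   ] F [0.1 0.3 4.4] M [-0.03  0.1  -0.03] w 0.0511 q [-0.72  0.07  0.47  1.91 -0.04  1.17  2.49]
```

View pics/w11.png

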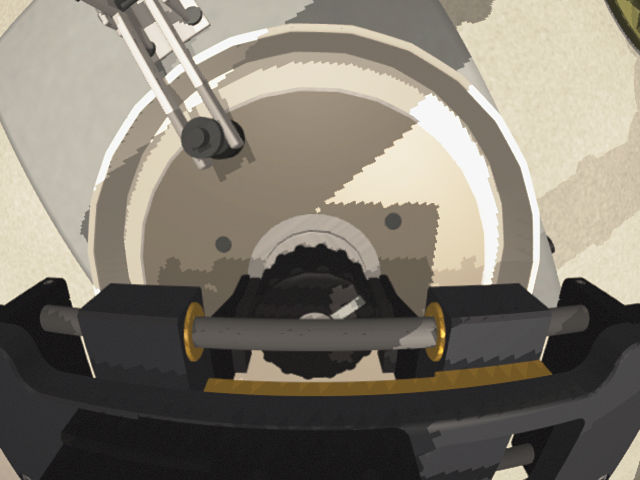

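Knob gripped (51 mm), disc dots at (223,243) and (393,221). I'll turn clockwise, rising with the thread.

Emit:
servo_tool:
  series:
    - {"travel": [0,0,0],"angular": [0,0,0.08]}
    - {"travel": [0,0,-0.0001],"angular": [0,0,0.1]}
    - {"travel": [0,0,0],"angular": [0,0,0.1]}
    - {"travel": [0,0,-0.0001],"angular": [0,0,0.1]}
    - {"travel": [0,0,0],"angular": [0,0,0.1]}

```text
time: 12.4
position: [0.4972, 0.11, 0.1596]
tool_rot: [1.025, -2.968, -0.01]
ft_force: [-1.3, -0.1, 5.1]
grip_width: 0.59
```

Run:
```python
from h import *
st()
cv2.imwrite("pics/w12.png",ctrl.get_image('wrist')[:,:,::-1])
```

```text
t 12.4 p [0.4972 0.11   0.1596] y az 128.1 z [-0.003  0.006 -1.   ] F [-1.3 -0.1  5.1] M [-0.01  0.18  0.32] w 0.0513 q [-0.74  0.07  0.49  1.91 -0.04  1.17  2.01]
```

View pics/w12.png

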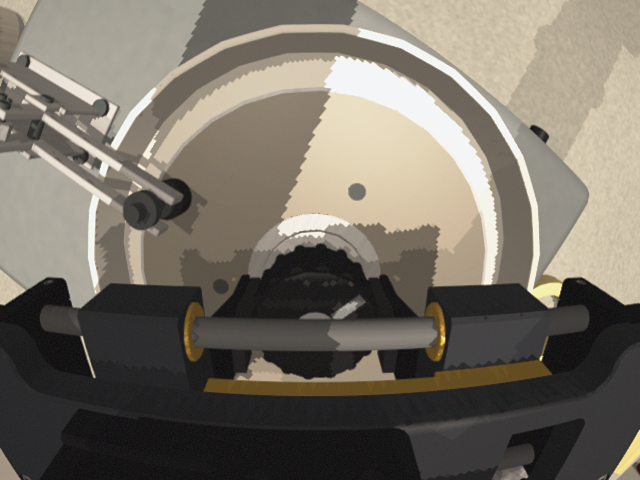

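The knob follows the gripper (pointer unchanged in view), the disc dots stay with the clamp, and Mz is 0.32 N m. Continuing.

Emit:
servo_tool:
  series:
    - {"travel": [0,0,-0.0001],"angular": [0,0,0.143]}
    - {"travel": [0,0,0],"angular": [0,0,0.143]}
    - {"travel": [0,0,-0.0001],"angular": [0,0,0.143]}
    - {"travel": [0,0,0],"angular": [0,0,0.143]}
    - {"travel": [0,0,-0.0001],"angular": [0,0,0.143]}

```text
time: 12.95
position: [0.4972, 0.1104, 0.1599]
tool_rot: [-0.078, -3.137, -0.01]
ft_force: [-0.5, -0.6, 5.7]
grip_width: 0.589
```

Emit:
servo_tool:
  series:
    - {"travel": [0,0,-0.0001],"angular": [0,0,0.143]}
    - {"travel": [0,0,0],"angular": [0,0,0.143]}
    - {"travel": [0,0,-0.0001],"angular": [0,0,0.143]}
    - {"travel": [0,0,0],"angular": [0,0,0.143]}
    - {"travel": [0,0,-0.0001],"angular": [0,0,0.143]}

```text
time: 13.45
position: [0.4973, 0.1107, 0.1603]
tool_rot: [-1.17, -2.91, -0.008]
ft_force: [0.1, 0.7, 5.1]
grip_width: 0.587
```

Emit:
servo_tool:
  series:
    - {"travel": [0,0,-0.0001],"angular": [0,0,0.143]}
    - {"travel": [0,0,-0.0001],"angular": [0,0,0.143]}
    - {"travel": [0,0,-0.0001],"angular": [0,0,0.143]}
    - {"travel": [0,0,0],"angular": [0,0,0.143]}
    - {"travel": [0,0,-0.0001],"angular": [0,0,0.143]}

```text
time: 13.95
position: [0.4977, 0.1108, 0.1606]
tool_rot: [-2.113, -2.316, -0.006]
ft_force: [-0.4, 2.0, 4.4]
grip_width: 0.588
```

Run:
```python
from h import *
st()
cv2.imwrite("pics/w13.png",ctrl.get_image('wrist')[:,:,::-1])
cv2.imwrite("pics/s13.png",ctrl.get_image('scene')[160:400,190:470,::-1].repeat(2,0).repeat(2,1))
```

```text
t 13.95 p [0.4977 0.1108 0.1606] y az 5.2 z [-0.002  0.007 -1.   ] F [-0.4  2.   4.4] M [ 0.1  -0.38  0.3 ] w 0.0511 q [-0.82  0.07  0.58  1.91 -0.05  1.17 -0.13]
```

View pics/w13.png

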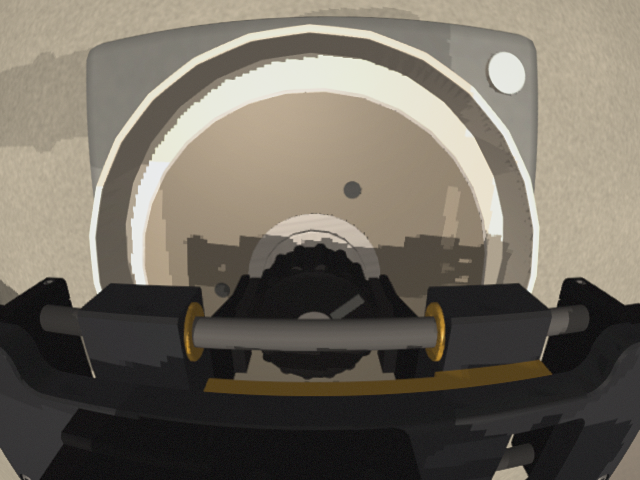

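View pics/s13.png

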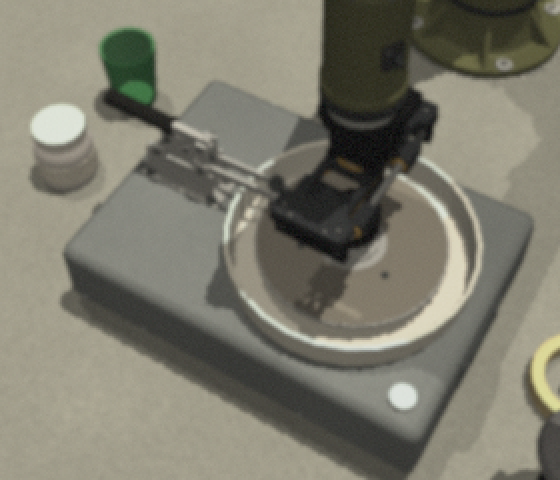

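The scene shows the clamp still level, the knob turning, and the disc dots consistent with a still disc. Continuing.

Emit:
servo_tool:
  series:
    - {"travel": [0,0,-0.0001],"angular": [0,0,0.145]}
    - {"travel": [0,0,0],"angular": [0,0,0.145]}
    - {"travel": [0,0,-0.0001],"angular": [0,0,0.145]}
    - {"travel": [0,0,0],"angular": [0,0,0.145]}
    - {"travel": [0,0,-0.0001],"angular": [0,0,0.145]}

```text
time: 14.55
position: [0.498, 0.1106, 0.161]
tool_rot: [-2.795, -1.421, -0.003]
ft_force: [0.8, 1.7, 2.6]
grip_width: 0.594
```

Emit:
servo_tool:
  series:
    - {"travel": [0,0,-0.0001],"angular": [0,0,0.145]}
    - {"travel": [0,0,0],"angular": [0,0,0.145]}
    - {"travel": [0,0,-0.0001],"angular": [0,0,0.145]}
    - {"travel": [0,0,0],"angular": [0,0,0.145]}
    - {"travel": [0,0,-0.0001],"angular": [0,0,0.145]}

```text
time: 15.05
position: [0.4981, 0.1102, 0.1613]
tool_rot: [-3.118, -0.337, 0.001]
ft_force: [2.5, 1.8, 5.2]
grip_width: 0.587
```

Emit:
servo_tool:
  series:
    - {"travel": [0,0,-0.0001],"angular": [0,0,0.145]}
    - {"travel": [0,0,-0.0001],"angular": [0,0,0.145]}
    - {"travel": [0,0,-0.0001],"angular": [0,0,0.145]}
    - {"travel": [0,0,0],"angular": [0,0,0.145]}
    - {"travel": [0,0,-0.0001],"angular": [0,0,0.145]}

```text
time: 15.55
position: [0.498, 0.1099, 0.1617]
tool_rot: [-3.035, 0.791, 0.005]
ft_force: [2.1, 1.5, 3.9]
grip_width: 0.591
```

Run:
```python
from h import *
st()
cv2.imwrite("pics/w14.png",ctrl.get_image('wrist')[:,:,::-1])
```

```text
t 15.55 p [0.498  0.1099 0.1617] y az -119.2 z [-0.002  0.005 -1.   ] F [2.1 1.5 3.9] M [-0.2   0.    0.31] w 0.0514 q [-0.91  0.07  0.68  1.91 -0.06  1.18 -2.29]
```

View pics/w14.png

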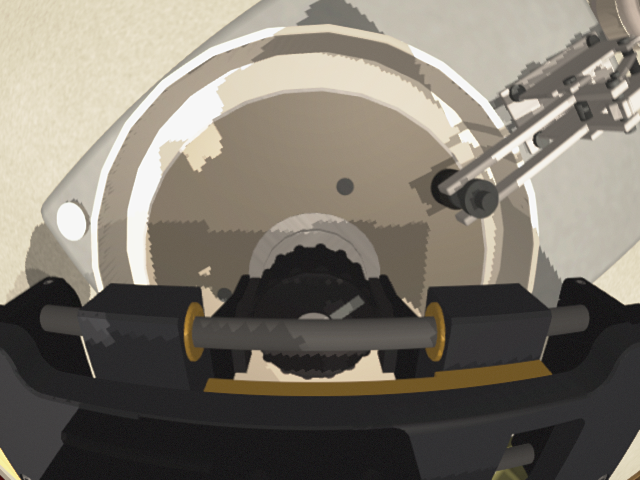

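275° turned so far. Release, unwind, regrip.

Emit:
servo_tool:
  series:
    - {"travel": [0,0,0],"angular": [0,0,0]}
    - {"travel": [0,0,0],"angular": [0,0,0]}
    - {"travel": [0,0,0],"angular": [0,0,0]}
    - {"travel": [0,0,0],"angular": [0,0,0]}
    - {"travel": [0,0,0],"angular": [0,0,0]}
  claw: 0.085

```text
time: 16.1
position: [0.4967, 0.1096, 0.1607]
tool_rot: [-3.036, 0.79, 0.009]
ft_force: [-0.4, -0.8, 0.3]
grip_width: 0.932
```

Emit:
servo_tool:
  series:
    - {"travel": [0,0,0],"angular": [0,0,0]}

```text
time: 16.2
position: [0.4968, 0.1097, 0.1609]
tool_rot: [-3.036, 0.791, 0.009]
ft_force: [0.6, -0.7, 0.0]
grip_width: 0.964
```

Emit:
servo_tool:
  series:
    - {"travel": [0,0,0],"angular": [0,0,-0.145]}
    - {"travel": [0,0,0],"angular": [0,0,-0.145]}
    - {"travel": [0,0,0],"angular": [0,0,-0.145]}
    - {"travel": [0,0,0],"angular": [0,0,-0.145]}
    - {"travel": [0,0,0],"angular": [0,0,-0.145]}

```text
time: 16.7
position: [0.497, 0.1098, 0.161]
tool_rot: [-3.116, -0.346, 0.005]
ft_force: [0.2, 0.3, -1.0]
grip_width: 0.975
```

Emit:
servo_tool:
  series:
    - {"travel": [0,0,0],"angular": [0,0,-0.145]}
    - {"travel": [0,0,0],"angular": [0,0,-0.145]}
    - {"travel": [0,0,0],"angular": [0,0,-0.145]}
    - {"travel": [0,0,0],"angular": [0,0,-0.145]}
    - {"travel": [0,0,0],"angular": [0,0,-0.145]}

```text
time: 17.2
position: [0.497, 0.1098, 0.161]
tool_rot: [-2.79, -1.428, 0.002]
ft_force: [0.1, 0.4, 0.4]
grip_width: 0.976
```

Emit:
servo_tool:
  series:
    - {"travel": [0,0,0],"angular": [0,0,-0.145]}
    - {"travel": [0,0,0],"angular": [0,0,-0.145]}
    - {"travel": [0,0,0],"angular": [0,0,-0.145]}
    - {"travel": [0,0,0],"angular": [0,0,-0.145]}
    - {"travel": [0,0,0],"angular": [0,0,-0.145]}

```text
time: 17.7
position: [0.497, 0.1098, 0.161]
tool_rot: [-2.103, -2.325, -0.002]
ft_force: [0.4, -1.0, 0.2]
grip_width: 0.975
```

Emit:
servo_tool:
  series:
    - {"travel": [0,0,0],"angular": [0,0,-0.145]}
    - {"travel": [0,0,0],"angular": [0,0,-0.145]}
    - {"travel": [0,0,0],"angular": [0,0,-0.145]}
    - {"travel": [0,0,0],"angular": [0,0,-0.145]}
    - {"travel": [0,0,0],"angular": [0,0,-0.145]}

```text
time: 18.2
position: [0.497, 0.1098, 0.161]
tool_rot: [-1.142, -2.92, -0.006]
ft_force: [0.1, 0.2, 0.0]
grip_width: 0.976
```

Emit:
servo_tool:
  series:
    - {"travel": [0,0,0],"angular": [0,0,0]}
    - {"travel": [0,0,0],"angular": [0,0,0]}

```text
time: 18.4
position: [0.497, 0.1098, 0.161]
tool_rot: [-1.156, -2.915, -0.006]
ft_force: [-0.5, -0.2, 0.1]
grip_width: 0.981
```

Run:
```python
from h import *
st()
cv2.imwrite("pics/w15.png",ctrl.get_image('wrist')[:,:,::-1])
```

```text
t 18.4 p [0.497  0.1098 0.161 ] y az 46.7 z [-0.004  0.006 -1.   ] F [-0.5 -0.2  0.1] M [-0.06  0.   -0.  ] w 0.0854 q [-0.79  0.07  0.55  1.91 -0.05  1.18  0.59]
```

View pics/w15.png

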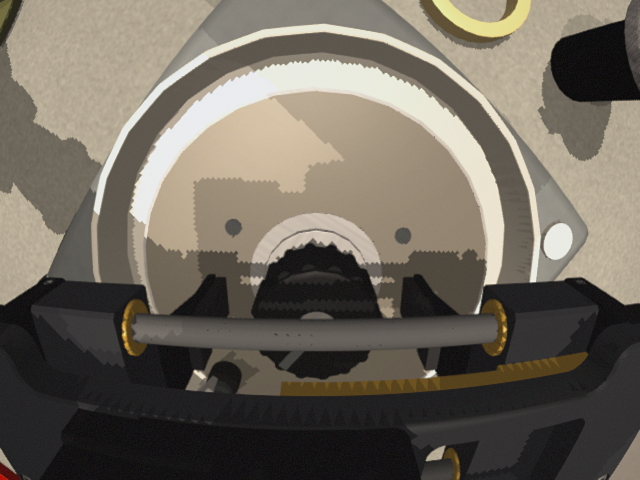

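The released knob stayed put (pointer now down-left at (290,360)). Regripping.

Emit:
servo_tool:
  series:
    - {"travel": [0,0,0],"angular": [0,0,0]}
    - {"travel": [0,0,0],"angular": [0,0,0]}
    - {"travel": [0,0,0],"angular": [0,0,0]}
    - {"travel": [0,0,0],"angular": [0,0,0]}
    - {"travel": [0,0,0],"angular": [0,0,0]}
  claw: 0.04

```text
time: 18.95
position: [0.4971, 0.1099, 0.161]
tool_rot: [-1.152, -2.917, -0.006]
ft_force: [3.0, 4.6, 0.7]
grip_width: 0.607
```

Emit:
servo_tool:
  series:
    - {"travel": [0,0,0],"angular": [0,0,0]}
    - {"travel": [0,0,0],"angular": [0,0,0]}
    - {"travel": [0,0,0],"angular": [0,0,0]}

```text
time: 19.25
position: [0.4975, 0.1103, 0.1611]
tool_rot: [-1.151, -2.918, -0.008]
ft_force: [2.9, 2.7, -2.7]
grip_width: 0.594
```

Emit:
servo_tool:
  series:
    - {"travel": [0,0,-0.0001],"angular": [0,0,0.145]}
    - {"travel": [0,0,0],"angular": [0,0,0.145]}
    - {"travel": [0,0,-0.0001],"angular": [0,0,0.145]}
    - {"travel": [0,0,0],"angular": [0,0,0.145]}
    - {"travel": [0,0,-0.0001],"angular": [0,0,0.145]}

```text
time: 19.75
position: [0.4976, 0.1104, 0.1615]
tool_rot: [-2.116, -2.314, -0.005]
ft_force: [2.0, 2.8, -3.0]
grip_width: 0.592
```

Run:
```python
from h import *
st()
```

```text
t 19.75 p [0.4976 0.1104 0.1615] y az 5.1 z [-0.002  0.006 -1.   ] F [ 2.   2.8 -3. ] M [ 0.4  -0.74  0.34] w 0.0515 q [-0.82  0.07  0.58  1.91 -0.05  1.18 -0.13]
```

Emit:
servo_tool:
  series:
    - {"travel": [0,0,-0.0001],"angular": [0,0,0.145]}
    - {"travel": [0,0,0],"angular": [0,0,0.145]}
    - {"travel": [0,0,-0.0001],"angular": [0,0,0.145]}
    - {"travel": [0,0,0],"angular": [0,0,0.145]}
    - {"travel": [0,0,-0.0001],"angular": [0,0,0.145]}

```text
time: 20.25
position: [0.4977, 0.1103, 0.1618]
tool_rot: [-2.799, -1.413, -0.001]
ft_force: [2.4, 1.9, -2.5]
grip_width: 0.584
```

Emit:
servo_tool:
  series:
    - {"travel": [0,0,-0.0001],"angular": [0,0,0.145]}
    - {"travel": [0,0,0],"angular": [0,0,0.145]}
    - {"travel": [0,0,-0.0001],"angular": [0,0,0.145]}
    - {"travel": [0,0,0],"angular": [0,0,0.145]}
    - {"travel": [0,0,-0.0001],"angular": [0,0,0.145]}

```text
time: 20.75
position: [0.4977, 0.1102, 0.1622]
tool_rot: [-3.118, -0.329, 0.003]
ft_force: [2.0, 2.3, -1.6]
grip_width: 0.592
```

Emit:
servo_tool:
  series:
    - {"travel": [0,0,-0.0001],"angular": [0,0,0.145]}
    - {"travel": [0,0,0],"angular": [0,0,0.145]}
    - {"travel": [0,0,-0.0001],"angular": [0,0,0.145]}
    - {"travel": [0,0,0],"angular": [0,0,0.145]}
    - {"travel": [0,0,-0.0001],"angular": [0,0,0.1]}

```text
time: 21.25
position: [0.4976, 0.1102, 0.1625]
tool_rot: [-3.051, 0.729, 0.006]
ft_force: [2.4, 1.5, -1.3]
grip_width: 0.589
```

Run:
```python
from h import *
st()
cv2.imwrite("pics/w16.png",ctrl.get_image('wrist')[:,:,::-1])
```

```text
t 21.25 p [0.4976 0.1102 0.1625] y az -116.9 z [-0.002  0.006 -1.   ] F [ 2.4  1.5 -1.3] M [ 0.29 -0.6   0.28] w 0.0513 q [-0.91  0.07  0.68  1.91 -0.06  1.18 -2.25]
```

View pics/w16.png

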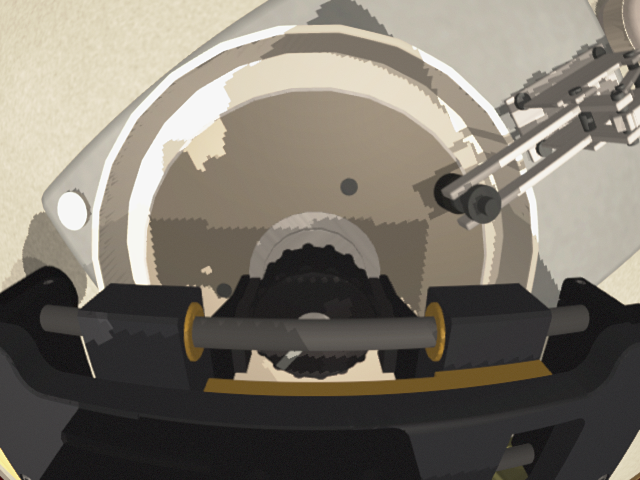

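438° in total with the disc still: dots are at (349,187) and (223,290), matching the picture at the same angle earlier. Release and retreat.

Emit:
servo_tool:
  series:
    - {"travel": [0,0,0],"angular": [0,0,0]}
    - {"travel": [0,0,0],"angular": [0,0,0]}
    - {"travel": [0,0,0],"angular": [0,0,0]}
    - {"travel": [0,0,0],"angular": [0,0,0]}
    - {"travel": [0,0,0],"angular": [0,0,0]}
  claw: 0.085

```text
time: 21.8
position: [0.4968, 0.1096, 0.1621]
tool_rot: [-3.053, 0.723, 0.009]
ft_force: [-0.6, 0.6, -0.0]
grip_width: 0.932
```

Emit:
servo_tool:
  series:
    - {"travel": [0,0,0],"angular": [0,0,0]}
    - {"travel": [0,0,-0.02],"angular": [0,0,0]}
    - {"travel": [0,0,-0.04],"angular": [0,0,0]}
    - {"travel": [0,0,-0.045],"angular": [0,0,0]}
    - {"travel": [0,0,-0.045],"angular": [0,0,0]}

```text
time: 22.3
position: [0.4972, 0.1086, 0.3137]
tool_rot: [-3.053, 0.723, 0.009]
ft_force: [0.4, 1.0, 0.8]
grip_width: 0.976
```

Emit:
servo_tool:
  series:
    - {"travel": [0,0,-0.02],"angular": [0,0,0]}
    - {"travel": [0,0,0],"angular": [0,0,0]}
    - {"travel": [0,0,0],"angular": [0,0,0]}
    - {"travel": [0,0,0],"angular": [0,0,0]}

```text
time: 22.7
position: [0.4969, 0.1087, 0.3306]
tool_rot: [-3.054, 0.723, 0.012]
ft_force: [-0.6, -0.3, -0.7]
grip_width: 0.978
```

Run:
```python
from h import *
st()
cv2.imwrite("pics/w17.png",ctrl.get_image('wrist')[:,:,::-1])
cv2.imwrite("pics/s17.png",ctrl.get_image('scene')[:,:,::-1])
```

```text
t 22.7 p [0.4969 0.1087 0.3306] y az -116.6 z [-0.006  0.004 -1.   ] F [-0.6 -0.3 -0.7] M [-0.05  0.12 -0.01] w 0.0851 q [-0.94 -0.03  0.66  1.65  0.01  1.52 -2.31]
```

View pics/w17.png

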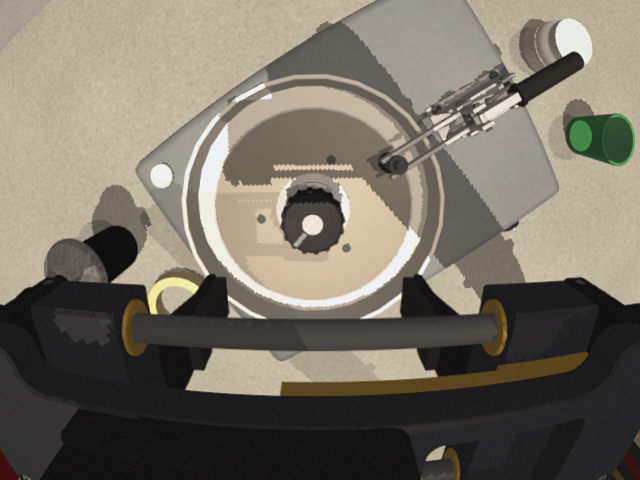

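View pics/s17.png

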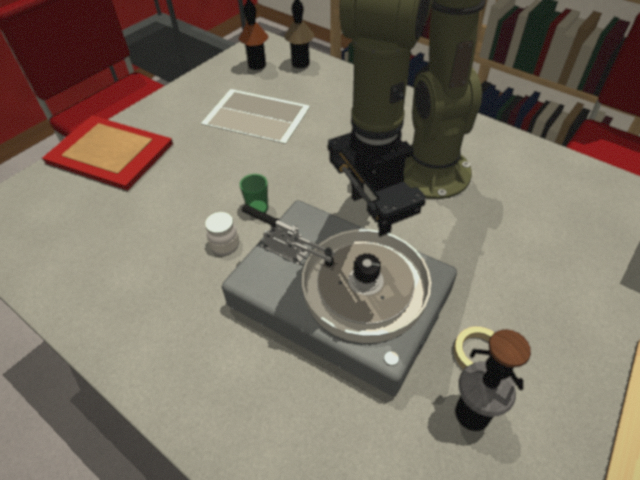

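The clamp is still locked level (grip from (245,208) to (275,222)). The knob is free, with its pointer moved about 80° net. The jar, cup, tape and figure are where they were at the start. Handing in.

Run:
```python
from bench import ctrl
print(ctrl.close_job())
```

```text
the job is handed in; nothing more can be done
None
```

The clamp is locked and the knob is backed off about 1.2 turns. I handed the job in at about 22.8 s of the 72 s allowed.

- **Clamp:** I gripped the handle and swung it over and outwards past its over-centre point. It stayed level after release and through the rest of the job, with the foot on the disc.
- **Clamp reading that disagreed:** while I still held the handle, the tool went about 15 mm lower than the planned path, so the pads had probably slid on the bar. I therefore judged the lock from the pictures. In the scene view the handle's slope matched a level, fully locked handle (0.45 measured, 0.46 expected), not one stopped at dead centre (about 0.56).
- **Knob:** I turned it clockwise as seen from above in two strokes, 275° and 164°. That is about 438° (7.6 rad) by the gripper's rotation, at a torque of about 0.3 N m.
- **Slip checks:** the knob's pointer did not move relative to the gripper during either stroke. The dots on the disc did not move relative to the clamp.
- **Last pictures:** the jar, cut bottle, tape roll and figure were where they started. The gripper was open and touching nothing about 17 cm above the knob.

The forces I read stayed under about 15 N. There is no verdict reported, and I could not read the joint values directly.

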